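# Give the rolling mill's gear case a shot of grease

## Task

Draw the push-type grease gun straight up out of its bench rack, press its coupler squarely onto the tilted grease nipple of the rolling mill's gear case until it snaps on, and then keep pushing the barrel down along the nipple's axis against the spring, well past half of its 18 mm stroke. Finish there, still gripping the gun and holding it pushed in on the nipple. Leave the rack upright and do not knock over or push aside anything else on the bench.

Things in the scene. Friction and masses are not known exactly. Their poses are not given: they have to be found in the camera images.
- gun_barrel (a point): Push-type grease gun, 0.36 kg, round, standing nose down in the rack. Point: on its axis, middle of the plain aluminium barrel to grip (28 mm diameter, 32 mm to either side of the point; cap dome 3 mm more). z axis: along the gun, nose to cap. A 38 mm collar, 10 mm thick, ends 42 mm below the point and rests on the rack's deck; the 12 mm spring-loaded nose tube sticks out below it.
- coupler_seat (a point): Seat inside the gun's coupler (21 mm diameter, 28 mm long, end of the nose), on the axis: 92 mm below the barrel's middle with the spring out, 12 mm above the coupler's mouth. Bell mouth 16 mm wide, narrowing to 11.5 mm; four spring jaws snap over the nipple's head at about 7 N. Snapped on: this point is at the nipple's tip. z axis: from nose to cap.
- plunger (a joint): How far the nose is pushed into the barrel, m: 0 is fully out, 0.018 fully in. A spring resists: about 10 N to start moving it, 14 N at 10 mm, 18 N at 18 mm; it pushes the barrel back out as soon as the push stops.
- nipple_tip (a point): Tip of the brass grease nipple on the sloping upper edge of the mill's dark gear case, 141 mm above the bench. z axis: outwards along the nipple, 30 degrees from vertical, leaning away from the frame (to the mill's +y). Ball head 8 mm in diameter, neck 4.4 mm, hexagon 13 mm wide from 14 to 21 mm below the tip, on a boss 22 mm in diameter.
- mill: Hand rolling mill bolted down, crank taken off. Origin: on the bench under the middle of its rolls, which lie along its y. Base plate 150 mm (x), y from -80 to +96 mm; grey frame 88 by 124 mm, 169 mm high; T-handle on top along x, 134 mm long, up to 217 mm high. Gear case on the +y end: 76 mm (x), y from 61 to 109 mm, 128 mm high; nipple tip at x = 0, y = 104 mm.
- rack_deck (a point): Loose white bench rack, 96 mm (x) by 168 mm (y), 85 mm high, 0.8 kg. Point: centre of the 27 mm hole in its deck (8 mm thick) where the gun hangs, level with the deck's top, 40 mm to -y of the rack's middle; the coupler hangs 62 mm below it, clear of the base. Two needle files, tops 127 mm above the bench, stand 88 mm to +y. z axis: up.
- crank_mid (a point): Bystander: the mill's crank lying on the bench, flat steel bar 130 mm long with an upright wooden grip 92 mm high. This point is the middle of the bar, 5 mm above the bench. z axis: up.
- torch_mid (a point): Bystander: black pocket curing torch standing on its end, diameter 30 mm, 114 mm high; point half-way up. z axis: up.
- resin_mid (a point): Bystander: small amber bottle, diameter 38 mm, 90 mm high, standing; point half-way up. z axis: up.
- dish_mid (a point): Bystander: shallow light green plastic dish, 160 mm across, 30 mm high; point half-way up. z axis: up.

How it is judged:
By the outcome, as a careful person would: the job done as asked, in the order asked, and still so for the second after the job is handed in, while the arm keeps its last pose, push and grip.
It also fails if it takes over 35 s, if anything falls off the work surface, if the arm or the gripper's body presses on something with over 40 N, if the wrist force passes 120 N, or if a joint passes its speed limit or range.

## Robot

A 7-joint arm with a two-finger parallel gripper is mounted at the origin on the work surface. World frame = base frame: x ahead of the robot, y to its left, z up, the work surface at z = 0. Lengths are in m, angles in rad, forces in N, time in s.
With the tool pointing down it reaches from about 0.425 to 0.925 m from the base axis. Payload 6.8 kg.
Tool frame: the origin (TCP) lies at the very end of the fingers, on their centre line; the grasp point (between the pads) lies 19 mm behind it; z points along the fingers, y is the line along which they close (so a half turn about z gives the same grasp; the last joint's range is limited). The gripper opens to 85 mm and grips with 20 to 120 N. Pads are 22 mm wide; open, the fingers measure 114 mm over their backs; the gripper's body (76 mm by 85 mm) begins 54 mm behind the grasp point. The pads swing forward as they close: fully open they stand 13 mm farther back than shut.
Start: joints at [1.009, 0.477, 0.022, 1.555, -0.011, 1.109, -0.083], TCP at [0.296, -0.607, 0.231] pointing down, gripper open.
Joint ranges: [-2.96, 2.96], [-0.34, 2.1], [-1.41, 1.46], [0.24, 2.44], [-1.37, 4.51], [0.17, 1.92], [-2.96, 2.96]. Speed limits (rad/s): [2.39, 2.39, 3.14, 3.14, 3.14, 3.14, 3.14].

## Interface

Orientations are given as a rotation vector (axis times angle).
In Python, from bench import get_obs, viewer, r gives the robot as it stands. The module is installed in compiled form; this text tells all that it offers.
- The arm moves only by the tool play_rows, never from a script. Its argument "commands" is a list that holds one entry, the list of rows, each a list of 5 numbers: the gripper's target within -1 to 1 (shut at 1, half-way at 0, fully open at -1), then the shift along the tool's x, y, z scaled (see below), then the turn about the tool's z scaled (see below). A call has 1 to 12 rows; each row is the pose to reach, as a shift and turn from the pose commanded when the call began, along the tool's axes at that moment; what a row does not reach only later rows make up. The controller multiplies each number of a shift by 0.2 m and each number of a turn by pi/2 rad. A row lasts 1/12 s, in which the tool goes at most 41.7 mm and 7.16 degrees, less where a joint would pass 70% of its speed; a pose out of reach is approached as far as the arm can. A call with a number of a shift or a turn outside -1 to 1 is refused whole. A call with a gripper value outside its range is refused whole. The fingers move at their own pace and stop on an object; "grip_force" is the grip in N (left out, the last holds). Time passes only in rows, so rows that repeat a pose let the fingers close. It gives the time, the measured TCP pose, the force, the opening and the grip force at its end, in the units of the state.
- get_obs(): the state, without advancing time (a new reading comes with each control period).
- viewer.grab_frame(name): name is "side" or "top" or "wrist"; returns a dict with "pixels" (480x640x3 uint8, red, green, blue), "fovy" (degrees; the focal length in pixels is half the picture's height over the tangent of half this angle, whatever the lens; pixels are square), "cx", "cy" (the principal point, pixels), "distortion" ([k1, k2, p1, p2, k3] as OpenCV has them; the pictures are not rectified), "world_to_cam" (4x4, takes a point from world to camera coordinates); the wrist camera has in their place "hand_eye" (4x4, takes a point from camera to tool coordinates, whose origin is the TCP and whose axes are the flange's). Camera axes: x right, y up, looking along -z (the intrinsics and any distortion apply to the point x, -y, -z); pixel columns grow to the right and rows downward; lengths in m; the calibration is good to about 2 mm. A picture is of the moment at which its call begins: read the wrist's pose just before it. There is no depth.
- r.hand_in(): hands the job in; it is judged then, once.
Trained networks look in a picture, given as the dict that the camera call returned (one of the last four; its "shot" number tells which), for a name from the list of things; names that differ only in an ending like _2 or _b are one class to them, and where a whole thing is asked for, a point or a joint stands for the part that bears it (a point fixed in the world has none). Each returns a list of dicts, best first, with "score" (0 to 1); they miss things now and then, are a little off and sometimes report something else, mostly with a low value. They report only what shows in the picture. A call takes as long as a camera call.
- viewer.trace(picture, thing): "pixels" (480x640 bool, what is visible of it) and "rect" ([left, top, right, bottom] in pixels, round what is visible of it).
The state is a dict: "clock": time; "joints": joint angles; "qvel": joint speeds; "tau": joint torques, N m; "tcp_pos": TCP position; "orientation": TCP orientation; "contact_force": force on the tool from outside, world axes, zero at the start; "moment": the same for the moment, N m; "grip_width": finger opening in m; "gripper_force": force on a finger pad.
Only numpy, scipy, OpenCV 4.12 (cv2) and the standard library are available. Lean on these libraries where they do the work, as an engineer would, in place of code of your own. Each camera call takes 0.05 s, during which the arm holds its last target. There are 200 camera calls.

## Working session

There is one attempt and no reset: what is moved stays moved. The work goes in short steps, Python scripts to look and compute and a tool call to move; the robot and the scene stay as the last step left them, time stands still between calls to the robot, and variables do not carry over. Pictures are saved under pics/ and viewed, at most 10 in all, crops included, and the job is handed in when it is done.

Besides the shell and the picture viewer there is one more tool, called after "Emit:" by a JSON object that holds its "api" and its "payload". play_rows: Moves the arm, as the interface text tells. Shifts and turns lie within -1 to 1; 1 stands for 0.2 m of shift or pi/2 rad of turn. Its arguments: {"type":"object","properties":{"commands":{"type":"array","items":{"type":"array","items":{"type":"array","items":{"type":"number","minimum":-1,"maximum":1}}}},"grip_force":{"type":"number"}},"required":["commands"]}

```bash
mkdir -p pics; cat > h.py <<'E'
import numpy as np, cv2
from scipy.spatial.transform import Rotation as R
from bench import get_obs, viewer, r
def K(f):
    fl=240/np.tan(np.radians(f['fovy'])/2)
    return np.array([[fl,0,f['cx']],[0,fl,f['cy']],[0,0,1.]]),np.array(f['distortion'],float)
F=np.diag([1.,-1,-1])
def w2c(f,o=None):
    if 'world_to_cam' in f: return np.array(f['world_to_cam'])
    T=np.eye(4);T[:3,:3]=R.from_rotvec(o['orientation']).as_matrix();T[:3,3]=o['tcp_pos']
    return np.linalg.inv(T@np.array(f['hand_eye']))
def proj(f,P,o=None):
    T=w2c(f,o);k,d=K(f);P=np.atleast_2d(P)@T[:3,:3].T+T[:3,3]
    return cv2.projectPoints((P@F).reshape(-1,1,3),np.zeros(3),np.zeros(3),k,d)[0].reshape(-1,2)
def ray(f,uv,o=None):
    T=w2c(f,o);k,d=K(f)
    n=cv2.undistortPoints(np.array(uv,float).reshape(-1,1,2),k,d).reshape(-1,2)
    v=np.c_[n,np.ones(len(n))]@F@T[:3,:3]
    return -T[:3,:3].T@T[:3,3], v/np.linalg.norm(v,axis=1)[:,None]
def atz(f,uv,z,o=None):
    c,v=ray(f,uv,o); return c+v*((z-c[2])/v[:,2])[:,None]
def save(f,n,crop=None,s=1):
    p=f['pixels'][:,:,::-1]
    if crop: p=p[crop[1]:crop[3],crop[0]:crop[2]]
    cv2.imwrite('pics/'+n,cv2.resize(p,None,fx=s,fy=s))
E
python3 - <<'E'
from h import *
np.set_printoptions(precision=3,suppress=True)
o=get_obs();print(o)
for n in ['side','top']:
    f=viewer.grab_frame(n);save(f,n+'0.png');np.savez(n+'0.npz',**{k:v for k,v in f.items()})
    c,v=ray(f,[[320,240]]);print(n,c,v,f['fovy'],f['distortion'])
    for t in ['gun_barrel','nipple_tip','mill','rack_deck','crank_mid','torch_mid','resin_mid','dish_mid','coupler_seat']:
        for d in viewer.trace(f,t)[:2]: print(t,round(d['score'],2),np.round(d['rect'],0),np.round(np.argwhere(d['pixels']).mean(0)[::-1],1))
E
```

```text
{'clock': 0.0, 'joints': array([ 1.009,  0.478,  0.022,  1.556, -0.012,  1.109, -0.083]), 'qvel': array([ 0.001,  0.001,  0.001,  0.   ,  0.001,  0.   , -0.001]), 'tau': array([ -0.001, -59.646,   1.607, -28.12 ,   0.012,   0.009,  -0.   ]), 'tcp_pos': array([ 0.296, -0.606,  0.23 ]), 'orientation': array([-3.059, -0.706,  0.001]), 'contact_force': array([ 1.667, -0.838,  0.545]), 'moment': array([ 0.037, -0.07 ,  0.007]), 'gripper_force': 0.0, 'grip_width': 0.08553341167028751}
side [0.367 0.541 0.796] [[ 0.209 -0.676 -0.707]] 55.79542311085945 [0.011 0.    0.    0.    0.   ]
gun_barrel 0.63 [280. 168. 352. 278.] [311.7 227. ]
gun_barrel 0.6 [320. 351. 336. 391.] [328.2 369.5]
nipple_tip 0.62 [312. 231. 324. 239.] [317.4 235.3]
nipple_tip 0.38 [388. 232. 406. 268.] [395.5 249.7]
mill 0.75 [275. 168. 350. 278.] [311.4 226.8]
rack_deck 0.65 [272. 355. 358. 480.] [317.9 420.8]
crank_mid 0.63 [343. 156. 397. 201.] [365.9 180.3]
torch_mid 0.72 [181. 283. 210. 330.] [195.9 305.7]
resin_mid 0.56 [388. 233. 405. 266.] [395.7 249.3]
dish_mid 0.83 [128. 328. 217. 402.] [172.  365.5]
top [ 0.478 -0.108  1.206] [[ 0.096  0.013 -0.995]] 56.50516696400543 [0.027 0.    0.    0.    0.   ]
gun_barrel 0.75 [195. 286. 221. 299.] [209.5 291.6]
nipple_tip 0.48 [328. 239. 332. 248.] [329.4 242.1]
mill 0.71 [318. 193. 397. 269.] [357. 231.]
rack_deck 0.91 [160. 273. 241. 309.] [199.4 290.9]
crank_mid 0.57 [446. 229. 468. 287.] [458.2 256.3]
torch_mid 0.71 [242. 166. 259. 186.] [250.3 174.3]
resin_mid 0.71 [360. 299. 375. 312.] [365.7 306.1]
resin_mid 0.56 [180. 154. 238. 212.] [208.3 181. ]
dish_mid 0.93 [179. 153. 238. 207.] [208.2 180.5]
```

View pics/side0.png

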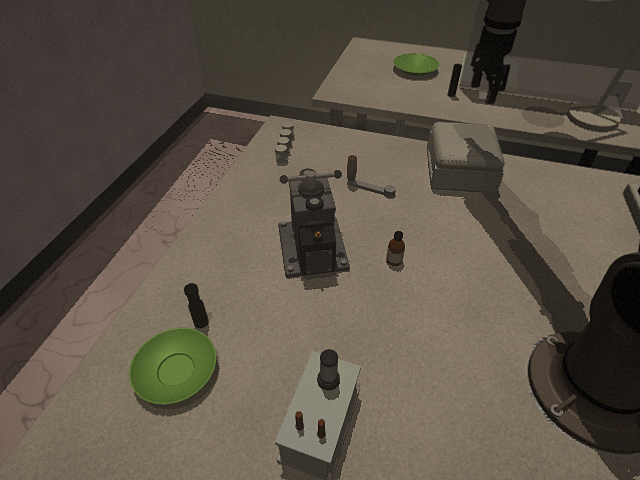

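View pics/top0.png

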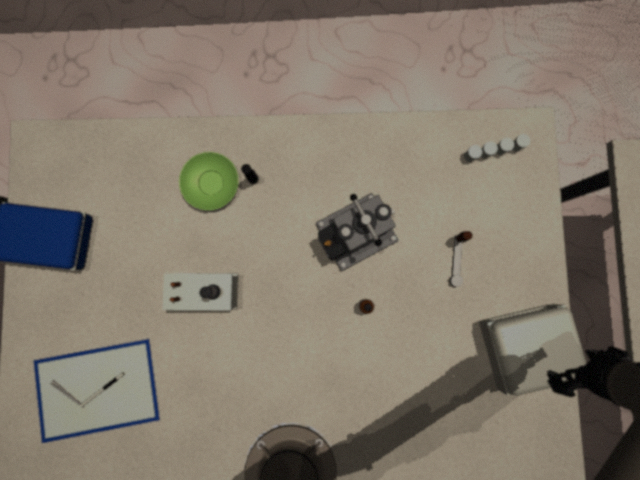

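```bash
python3 - <<'E'
from h import *
np.set_printoptions(precision=4,suppress=True)
fs={n:dict(np.load(n+'0.npz',allow_pickle=True)) for n in('side','top')}
s,t=fs['side'],fs['top']
def tri(a,b):
    A=0;B=0
    for f,p in((s,a),(t,b)):
        c,v=ray(f,[p]);M=np.eye(3)-np.outer(v[0],v[0]);A=A+M;B=B+M@c
    return np.linalg.solve(A,B)
print('nip side',atz(s,[[317.4,235.3]],.139),'top',atz(t,[[328.5,242.5]],.139),'tri',tri([317.4,235.3],[328.5,242.5]))
# gun cap top
print('cap top', atz(t,[[209.5,291.6]],.145), 'side cap',atz(s,[[329,356]],.162))
im=t['pixels'][:,:,::-1]
a=cv2.resize(im[180:320,150:250],None,fx=4,fy=4,interpolation=cv2.INTER_CUBIC)[380:]
b=cv2.resize(im[180:280,300:410],None,fx=5,fy=5,interpolation=cv2.INTER_CUBIC)
c=cv2.resize(s['pixels'][150:285,265:365,::-1],None,fx=4,fy=4,interpolation=cv2.INTER_CUBIC)
W=np.zeros((600,800,3),np.uint8)
c=c[:540];W[:500,:]=0
W[:b.shape[0]*4//5,:b.shape[1]*4//5]=cv2.resize(b,None,fx=.8,fy=.8)
W[:540,400:800]=c[:540,:400]*(1) if True else 0
W[410:410+a.shape[0],:400]=a[:190]
cv2.imwrite('pics/zoom.png',W)
# rack box corners
for nm,f in fs.items():
    print(nm)
E
```

```text
nip side [[ 0.5707 -0.0987  0.139 ]] top [[ 0.5745 -0.1142  0.139 ]] tri [ 0.5758 -0.1144  0.1229]
cap top [[0.4658 0.1688 0.145 ]] side cap [[0.4641 0.1768 0.162 ]]
side
top
```

View pics/zoom.png

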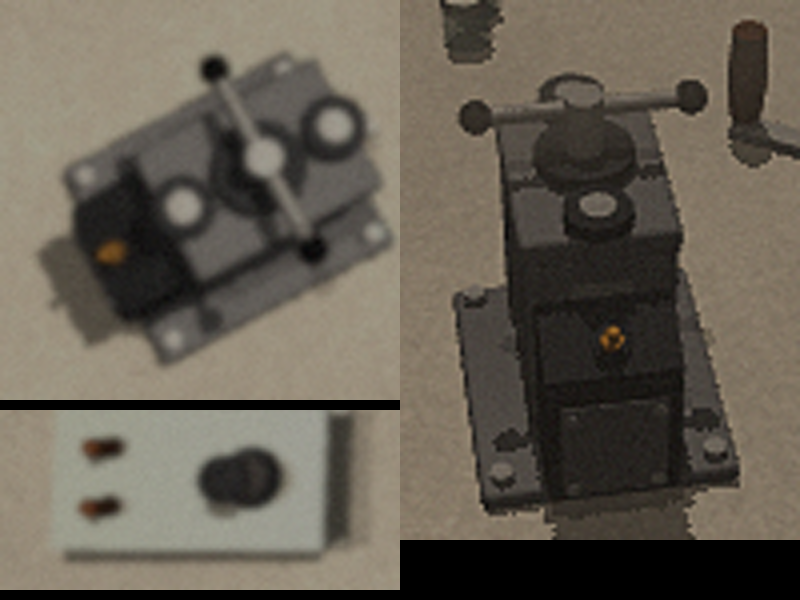

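```bash
cat > fit.py <<'E'
from h import *
from scipy.optimize import least_squares
np.set_printoptions(precision=4,suppress=True)
fs={n:dict(np.load(n+'0.npz',allow_pickle=True)) for n in('side','top')}
T=lambda x,y:(300+x/4,180+y/4); S=lambda x,y:(265+(x-400)/4,150+y/4)
# gun name, mill coords with z codes
ob=[('top','b+',T(213,70)),('top','b-',T(313,250)),('side','b+',S(475,117)),('side','b-',S(690,97)),
('top','c++',T(66,172)),('top','c-+',T(164,366)),('top','c--',T(394,242)),
('side','c++',S(484,502)),('side','c-+',S(740,474)),('side','c+-',S(454,296)),
('side','n',S(612,340)),('top','n',T(112,252))]
def pt(k,p):
    if k[0]=='b': q=[p[3]*(1 if k[1]=='+' else -1),0,p[4]]
    elif k[0]=='n': q=[0,.104-.5*p[6],.141-.866*p[6]]
    else: q=[.075*(1 if k[1]=='+' else -1),.096 if k[2]=='+' else -.08,p[5]]
    c,s=np.cos(p[2]),np.sin(p[2]); return [p[0]+c*q[0]-s*q[1],p[1]+s*q[0]+c*q[1],q[2]]
def res(p): return np.concatenate([proj(fs[n],pt(k,p))[0]-np.array(uv) for n,k,uv in ob])
r_=least_squares(res,[.62,-.2,.5,.06,.21,.015,.015],loss='soft_l1')
p=r_.x;print(p);
for (n,k,_),e in zip(ob,r_.fun.reshape(-1,2)):print(n,k,e)
c,s=np.cos(p[2]),np.sin(p[2]);print('tip',p[0]-s*.104,p[1]+c*.104,'axis',-s*.5,c*.5,.866)
E
python3 fit.py
python3 - <<'E'
from h import *
from fit import fs
# rack deck from gun/rack: zoom bottom panel: px=(150+x/4, 180+95+ (y-410)/4)
t=fs['top'];G=lambda x,y:(150+x/4,275+(y-410)/4)
print('cap',atz(t,[G(219,482)],.160),'collar',atz(t,[G(254,476)],.095))
print('rack corners',atz(t,[G(57,412),G(325,412),G(325,550),G(57,550)],.085))
E
```

```text
[ 0.617  -0.1992  0.4632  0.0582  0.2068  0.006   0.0172]
top b+ [0.187  0.0873]
top b- [-0.1334  0.141 ]
side b+ [0.069  0.0688]
side b- [ 0.1555 -0.1079]
top c++ [-1.5455 -0.2281]
top c-+ [0.2068 0.2359]
top c-- [0.1637 0.4145]
side c++ [-0.4529  0.4429]
side c-+ [-0.0632 -0.3228]
side c+- [-0.2652  0.0076]
side n [-0.0761 -0.5006]
top n [0.3367 0.0347]
tip 0.5704981464059667 -0.10617251586290519 axis -0.2234210335460159 0.44730642938508053 0.866
[ 0.617  -0.1992  0.4632  0.0582  0.2068  0.006   0.0172]
top b+ [0.187  0.0873]
top b- [-0.1334  0.141 ]
side b+ [0.069  0.0688]
side b- [ 0.1555 -0.1079]
top c++ [-1.5455 -0.2281]
top c-+ [0.2068 0.2359]
top c-- [0.1637 0.4145]
side c++ [-0.4529  0.4429]
side c-+ [-0.0632 -0.3228]
side c+- [-0.2652  0.0076]
side n [-0.0761 -0.5006]
top n [0.3367 0.0347]
tip 0.5704981464059667 -0.10617251586290519 axis -0.2234210335460159 0.44730642938508053 0.866
cap [[0.463  0.1758 0.16  ]] collar [[0.4651 0.172  0.095 ]]
rack corners [[0.5082 0.2964 0.085 ]
 [0.5034 0.1304 0.085 ]
 [0.4183 0.1308 0.085 ]
 [0.4233 0.2955 0.085 ]]
```

Emit:
{"api": "play_rows", "payload": {"commands": [[[-1,0.15,-0.15,-0.15,0],[-1,0.3,-0.3,-0.15,0],[-1,0.45,-0.45,-0.15,0],[-1,0.6,-0.6,-0.15,0],[-1,0.75,-0.75,-0.15,0],[-1,0.92,-0.95,-0.15,0],[-1,0.92,-0.95,-0.15,0]]]}}

```text
clock: 1.58
tcp_pos: [0.3797, -0.3503, 0.2616]
orientation: [-3.058, -0.714, -0.002]
contact_force: [0.9, 0.8, 0.8]
grip_width: 0.0854
gripper_force: 0.0
```

Emit:
{"api": "play_rows", "payload": {"commands": [[[-1,0.15,-0.15,0,0],[-1,0.3,-0.3,0,0],[-1,0.45,-0.45,0,0],[-1,0.6,-0.6,0,0],[-1,0.75,-0.75,0,0],[-1,0.92,-0.95,0,0],[-1,0.92,-0.95,0,0]]]}}

```text
clock: 2.17
tcp_pos: [0.4616, -0.0974, 0.2619]
orientation: [-3.057, -0.718, -0.004]
contact_force: [0.3, 0.5, 0.0]
grip_width: 0.085
gripper_force: 0.0
```

Emit:
{"api": "play_rows", "payload": {"commands": [[[-1,0.08,-0.16,0,0],[-1,0.16,-0.32,0,0],[-1,0.24,-0.48,0,0],[-1,0.32,-0.64,0,0],[-1,0.38,-0.8,0,0],[-1,0.45,-0.95,0,0],[-1,0.45,-0.95,0,0]]]}}

```text
clock: 2.75
tcp_pos: [0.457, 0.1137, 0.2621]
orientation: [-3.055, -0.72, -0.004]
contact_force: [-0.5, 0.1, 0.0]
grip_width: 0.0854
gripper_force: 0.0
```

```bash
cat >> h.py <<'E'
def units(target):
    o=get_obs();Rm=R.from_rotvec(o['orientation']).as_matrix()
    print('tcp',o['tcp_pos'],'ry',Rm[:,1],'rx',Rm[:,0],'units',Rm.T@(np.array(target)-o['tcp_pos'])/.2,'q',o['joints'],'F',o['contact_force'],'t',o['clock'])
E
python3 - <<'E'
from h import *
np.set_printoptions(precision=4,suppress=True)
units([.463,.174,.113])
o=get_obs();f=viewer.grab_frame('wrist');save(f,'w1.png')
for t in ['gun_barrel','rack_deck']:
    for d in viewer.trace(f,t)[:2]: print(t,d['score'],d['rect'],np.argwhere(d['pixels']).mean(0)[::-1])
print('axis proj z.085,.127,.162',proj(f,[[.463,.174,z] for z in(.085,.127,.162)],o))
E
```

```text
tcp [0.457  0.1137 0.2621] ry [ 0.4467 -0.8947 -0.0024] rx [0.8947 0.4466 0.0029] units [ 0.1593 -0.2547  0.7465] q [ 0.0806  0.1401 -0.4948  1.9627  0.0734  1.0538 -1.554 ] F [-0.5169  0.1241  0.0352] t 2.75
gun_barrel 0.76 [213.1, 145.4, 283.0, 207.1] [246.9334 175.5561]
rack_deck 0.64 [82.9, 27.4, 334.5, 244.3] [201.6585 130.8314]
axis proj z.085,.127,.162 [[258.9473 173.6118]
 [249.1511 181.6237]
 [238.5237 190.3129]]
```

View pics/w1.png

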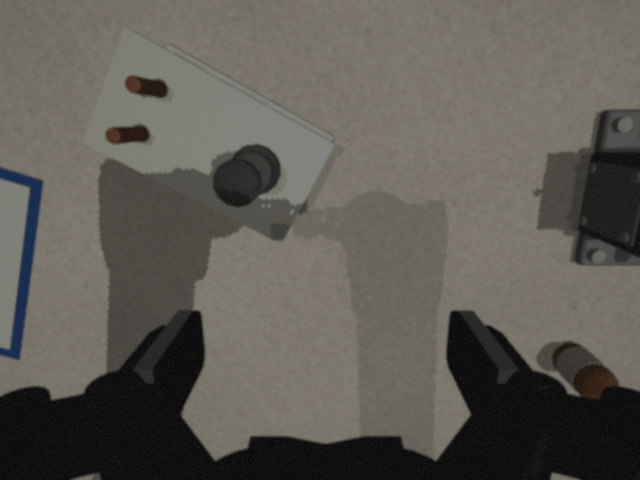

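```bash
python3 - <<'E'
from h import *
np.set_printoptions(precision=4,suppress=True)
o=get_obs();f=viewer.grab_frame('wrist')
print(atz(f,[[237,182]],.159,o),atz(f,[[255.5,169.5]],.095,o))
c=f['pixels'][130:225,195:305,::-1];cv2.imwrite('pics/w1z.png',cv2.resize(c,None,fx=6,fy=6,interpolation=cv2.INTER_CUBIC))
units([.463,.174,.2])
E
```

```text
[[0.4678 0.169  0.159 ]] [[0.4677 0.1683 0.095 ]]
tcp [0.4578 0.1052 0.2612] ry [ 0.4372 -0.8994  0.0006] rx [ 0.8994  0.4372 -0.0004] units [ 0.1739 -0.2979  0.3059] q [ 0.0872  0.1394 -0.4853  1.965   0.0752  1.0547 -1.5496] F [ 0.6401 -0.3201  0.507 ] t 2.95
```

View pics/w1z.png

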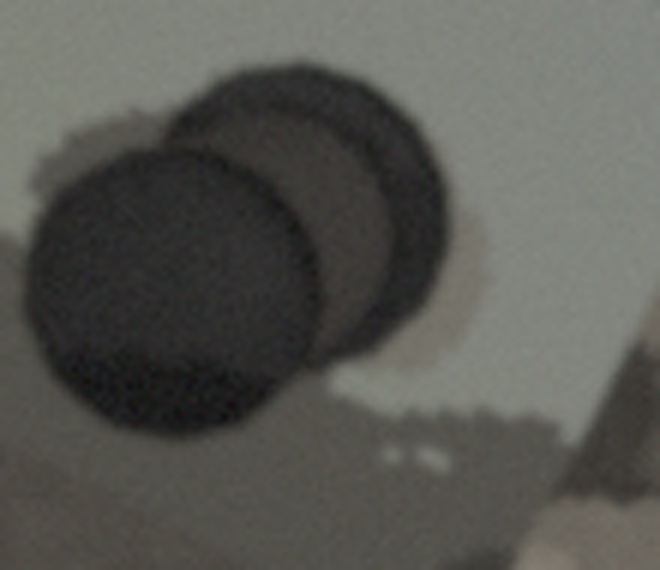

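```bash
python3 - <<'E'
from h import *
np.set_printoptions(precision=4,suppress=True)
o=get_obs();f=viewer.grab_frame('wrist')
print(atz(f,[[223.7,178.7]],.159,o),atz(f,[[245,165.3]],.095,o))
units([.465,.173,.2])
E
```

```text
[[0.4664 0.1759 0.159 ]] [[0.4673 0.1755 0.095 ]]
tcp [0.4578 0.1049 0.2612] ry [ 0.4364 -0.8997  0.0005] rx [ 0.8997  0.4364 -0.0004] units [ 0.1809 -0.2908  0.3058] q [ 0.0877  0.1394 -0.485   1.9651  0.0752  1.0547 -1.5497] F [-0.3636 -0.5052 -0.1538] t 3.0
```

Emit:
{"api": "play_rows", "payload": {"commands": [[[-1,0.1,-0.15,0.1,0],[-1,0.188,-0.299,0.2,0],[-1,0.188,-0.299,0.25,0],[-1,0.188,-0.299,0.25,0],[-1,0.188,-0.299,0.35,0],[-1,0.188,-0.299,0.45,0],[-1,0.188,-0.299,0.55,0],[-1,0.188,-0.299,0.65,0],[-1,0.188,-0.299,0.74,0],[-1,0.188,-0.299,0.74,0],[-1,0.188,-0.299,0.74,0],[-1,0.188,-0.299,0.74,0]]], "grip_force": 30}}

```text
clock: 4.0
tcp_pos: [0.4663, 0.1758, 0.1146]
orientation: [3.061, 0.704, 0.002]
contact_force: [1.0, 0.2, 0.1]
grip_width: 0.0856
gripper_force: 0.0
```

Emit:
{"api": "play_rows", "payload": {"commands": [[[0.3,0,0,0,0],[0.5,0,0,0,0],[1,0,0,0,0],[1,0,0,0,0],[1,0,0,0,0],[1,0,0,0,0],[1,0,0,0,0],[1,0,0,0,0],[1,0,0,0,0]]], "grip_force": 30}}

```text
clock: 4.75
tcp_pos: [0.4655, 0.177, 0.1137]
orientation: [-3.061, -0.707, -0.001]
contact_force: [-1.5, 0.7, 5.9]
grip_width: 0.0278
gripper_force: 30.4
```

Emit:
{"api": "play_rows", "payload": {"commands": [[[1,0,0,-0.05,0],[1,0,0,-0.15,0],[1,0,0,-0.25,0],[1,0,0,-0.37,0],[1,0,0,-0.5,0],[1,0,0,-0.65,0],[1,0,0,-0.8,0],[1,0,0,-0.95,0],[1,0,0,-0.98,0],[1,0,0,-0.98,0]]], "grip_force": 30}}

```text
clock: 5.58
tcp_pos: [0.466, 0.1769, 0.3111]
orientation: [-3.061, -0.706, -0.006]
contact_force: [0.2, 0.6, -4.0]
grip_width: 0.027
gripper_force: 30.4
```

```bash
python3 - <<'E'
from h import *
np.set_printoptions(precision=4,suppress=True)
f=viewer.grab_frame('side');o=get_obs()
units([.465,.173,.3])
for t in ['gun_barrel','coupler_seat']:
    for d in viewer.trace(f,t)[:2]: print(t,d['score'],d['rect'])
save(f,'s2.png')
mid=o['tcp_pos']+[0,0,.015]
print(proj(f,[mid,mid-[0,0,.042],mid-[0,0,.076],mid-[0,0,.104]]))
E
```

```text
tcp [0.465  0.1763 0.3089] ry [ 0.4382 -0.8989  0.0004] rx [ 0.8989  0.4382 -0.0001] units [-0.0072  0.0149  0.0447] q [-0.0025  0.1517 -0.5374  1.8421  0.0845  1.1703 -1.685 ] F [-0.1816 -0.1161 -4.2517] t 5.6333
gun_barrel 0.64 [317.1, 284.6, 343.4, 342.8]
coupler_seat 0.7 [323.6, 321.8, 336.3, 340.4]
[[330.4711 290.8897]
 [329.9075 309.9047]
 [329.4888 324.044 ]
 [329.1664 334.9377]]
```

View pics/s2.png

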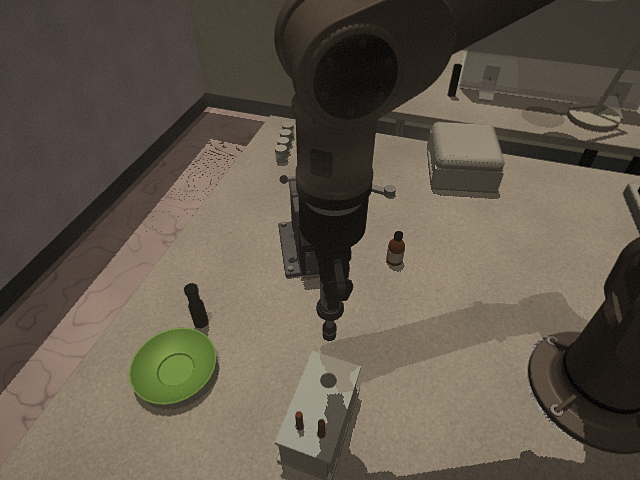

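Emit:
{"api": "play_rows", "payload": {"commands": [[[1,-0.03,0.1,0,0],[1,-0.07,0.25,0,0],[1,-0.12,0.4,0,0],[1,-0.17,0.55,0,0],[1,-0.21,0.7,0,0],[1,-0.25,0.85,0,0]]]}}

```text
clock: 6.23
tcp_pos: [0.4936, 0.0002, 0.307]
orientation: [-3.06, -0.707, 0.006]
contact_force: [0.8, 1.2, -3.3]
grip_width: 0.0271
gripper_force: 30.4
```

Emit:
{"api": "play_rows", "payload": {"commands": [[[1,-0.05,0.15,0,0],[1,-0.1,0.3,0,0],[1,-0.13,0.45,0,0],[1,-0.17,0.6,0,0],[1,-0.2,0.7,0,0],[1,-0.21,0.77,0,0],[1,-0.21,0.77,0,0],[1,-0.21,0.77,0,0],[1,-0.21,0.77,0,0]]]}}

```text
clock: 6.98
tcp_pos: [0.5243, -0.1531, 0.3083]
orientation: [-3.059, -0.709, 0.002]
contact_force: [0.2, 0.1, -3.1]
grip_width: 0.0272
gripper_force: 30.4
```

```bash
python3 - <<'E'
from h import *
np.set_printoptions(precision=4,suppress=True)
units([.5249,-.1557,.197])
E
```

```text
tcp [ 0.5243 -0.1531  0.3083] ry [ 0.4402 -0.8979 -0.002 ] rx [ 0.8979  0.4402 -0.001 ] units [-0.0026  0.014   0.5564] q [ 0.4076  0.2161 -0.2792  1.7523  0.0626  1.184  -1.0042] F [ 0.1711  0.0625 -3.1007] t 6.9833
```

Emit:
{"api": "play_rows", "payload": {"commands": [[[1,0,0.01,0.1,0],[1,0,0.01,0.22,0],[1,0,0.01,0.35,0],[1,0,0.01,0.47,0],[1,0,0.01,0.556,0],[1,0,0.01,0.556,0],[1,0,0.01,0.556,0]]]}}

```text
clock: 7.57
tcp_pos: [0.525, -0.1551, 0.1977]
orientation: [-3.059, -0.71, 0.003]
contact_force: [0.2, -0.5, -2.8]
grip_width: 0.027
gripper_force: 30.3
```

Emit:
{"api": "play_rows", "payload": {"commands": [[[1,0.03,0,0,0],[1,0.06,0,0,0],[1,0.08,0,0,0],[1,0.1,0,0,0],[1,0.12,0,0,0],[1,0.14,0,0,0],[1,0.14,0,0,0]]]}}

```text
clock: 8.15
tcp_pos: [0.5511, -0.1443, 0.1982]
orientation: [3.061, 0.707, -0.0]
contact_force: [-2.4, -0.5, -0.3]
grip_width: 0.0278
gripper_force: 30.4
```

```bash
python3 - <<'E'
from h import *
np.set_printoptions(precision=4,suppress=True)
o=get_obs();f=viewer.grab_frame('side');print(o['tcp_pos'],o['contact_force'],o['moment'])
save(f,'s3.png',(250,130,370,280),5/1.25)
for t in ['gun_barrel','coupler_seat']:
    for d in viewer.trace(f,t)[:2]: print(t,d['score'],d['rect'])
E
```

```text
[ 0.5511 -0.1443  0.1982] [-2.4086 -0.4963 -0.3242] [-0.4206  0.9112 -0.0194]
gun_barrel 0.63 [329.0, 185.8, 342.0, 236.9]
coupler_seat 0.45 [334.5, 218.3, 345.1, 237.6]
```

View pics/s3.png

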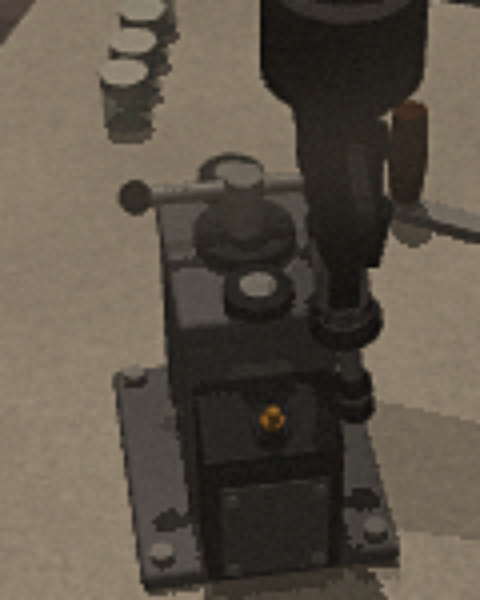

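Emit:
{"api": "play_rows", "payload": {"commands": [[[1,0.02,0,0,0],[1,0.04,0,0,0],[1,0.06,0,0,0],[1,0.08,0,0,0],[1,0.1,0,0,0],[1,0.12,0,0,0],[1,0.14,0,0,0],[1,0.16,0,0,0],[1,0.18,0,0,0],[1,0.18,0,0,0]]]}}

```text
clock: 9.13
tcp_pos: [0.582, -0.1279, 0.1969]
orientation: [-3.059, -0.706, 0.006]
contact_force: [-6.7, -1.0, -4.2]
grip_width: 0.0276
gripper_force: 31.2
```

```bash
cat > tilt.py <<'E'
from h import *
np.set_printoptions(precision=4,suppress=True)
import sys
o=get_obs();print(o['tcp_pos'],o['contact_force'],o['moment'],o['clock'])
for n in ('side','top'):
    f=viewer.grab_frame(n);np.savez(sys.argv[1]+n+'.npz',**f)
    for t in ['gun_barrel','coupler_seat']:
        for d in viewer.trace(f,t)[:1]: print(n,t,d['score'],d['rect'],np.argwhere(d['pixels']).mean(0)[::-1])
    P=o['tcp_pos']+[0,0,.019];c=proj(f,P)[0].astype(int);x0,y0=c-[40,40];g=f['pixels'][max(y0,0):y0+100,x0:x0+100,::-1]
    print(n,'crop origin',x0,y0);im=cv2.resize(g,(400,400),interpolation=cv2.INTER_CUBIC)
    out=im if n=='side' else np.hstack([out,im])
cv2.imwrite('pics/'+sys.argv[1]+'.png',np.clip(out*1.7,0,255).astype(np.uint8))
E
python3 tilt.py t4
```

```text
[ 0.582  -0.1279  0.1969] [-6.6857 -0.9532 -4.2268] [-0.1426  1.5146 -0.1108] 9.1333
side gun_barrel 0.69 [308.4, 186.5, 341.7, 232.9] [330.1133 213.5012]
side coupler_seat 0.55 [326.6, 217.6, 343.7, 234.7] [337.0323 224.2645]
side crop origin 276 156
top crop origin 294 195
```

View pics/t4.png

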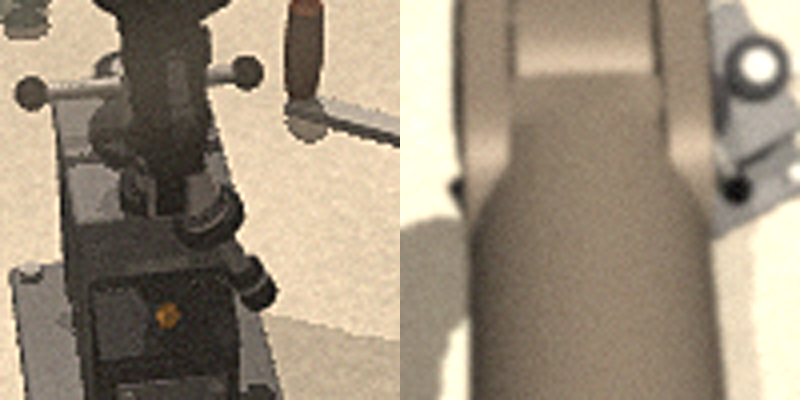

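```bash
cat > fitg.py <<'E'
from h import *
from scipy.optimize import least_squares
np.set_printoptions(precision=4,suppress=True)
def fitg(f,obs,tcp,lean,s0=.0057):
    """obs: list of (dist below barrel mid, uv); lean: horizontal unit of cap lean. returns tilt deg, slide"""
    P=np.array(tcp)+[0,0,.019]
    def pts(p): 
        a=np.r_[np.array(lean)*np.sin(p[0]),np.cos(p[0])]
        return [P-a*(l+p[1]) for l,_ in obs]
    g=lambda p:(proj(f,pts(p))-[u for _,u in obs]).ravel()
    s=least_squares(g,[.5,s0]);return np.degrees(s.x[0]),s.x[1],s.fun
E
python3 - <<'E'
from fitg import *
f=dict(np.load('t4side.npz',allow_pickle=True))
print(fitg(f,[(.037,(329.2,210.5)),(.090,(340.5,227.2))],[.582,-.1279,.1969],[.899,.438]))
f=dict(np.load('t4side.npz',allow_pickle=True))
print(fitg(f,[(.037,(329.2,210.5)),(.090,(340.3,226.2))],[.582,-.1279,.1969],[.899,.438]))
E
```

```text
(np.float64(30.808932716764694), np.float64(0.012663773018175095), array([-0.6384,  1.1775,  0.1845, -0.8517]))
(np.float64(31.232494806219602), np.float64(0.011335026399264553), array([-0.8067,  0.7144,  0.3914, -0.3678]))
```

Emit:
{"api": "play_rows", "payload": {"commands": [[[1,-0.01,0,0,0],[1,-0.02,0,0,0],[1,-0.03,0,-0.1,0],[1,-0.03,0,-0.25,0],[1,-0.03,-0.1,-0.4,0],[1,0,-0.25,-0.5,-0.06],[1,0,-0.4,-0.5,-0.12],[1,0,-0.45,-0.5,-0.19],[1,0,-0.45,-0.5,-0.26],[1,0,-0.45,-0.5,-0.33],[1,0,-0.45,-0.5,-0.4],[1,0,-0.45,-0.5,-0.46]]], "grip_force": 110}}

```text
clock: 10.43
tcp_pos: [0.5451, -0.0471, 0.2992]
orientation: [2.606, 1.75, 0.006]
contact_force: [-0.0, -0.3, -3.5]
grip_width: 0.0259
gripper_force: 108.9
```

Emit:
{"api": "play_rows", "payload": {"commands": [[[1,0,0,0,-0.07],[1,0,0,0,-0.15],[1,0,0,0,-0.23],[1,0,0,0,-0.31],[1,0,0,0,-0.38],[1,0,0,0,-0.45],[1,0,0,0,-0.51],[1,0,0,0,-0.545],[1,0,0,0,-0.545],[1,0,0,0,-0.545],[1,0,0,0,-0.545]]]}}

```text
clock: 11.35
tcp_pos: [0.5442, -0.0476, 0.2985]
orientation: [1.656, 2.668, 0.002]
contact_force: [0.2, -0.3, -3.7]
grip_width: 0.026
gripper_force: 108.8
```

```bash
python3 - <<'E'
from h import *
np.set_printoptions(precision=4,suppress=True)
units([.57,-.106,.3])
for n in ('side','wrist'):
    o=get_obs();f=viewer.grab_frame(n);np.savez('t5'+n+'.npz',**f,tcp=o['tcp_pos'],ori=o['orientation'])
    for t in ['gun_barrel','coupler_seat']:
        for d in viewer.trace(f,t)[:1]: print(n,t,d['score'],d['rect'],np.argwhere(d['pixels']).mean(0)[::-1])
    P=o['tcp_pos']+[0,0,.019]
    if n=='side':
        c=proj(f,P)[0].astype(int);x0,y0=np.maximum(c-[50,30],0);print(x0,y0);g=f['pixels'][y0:y0+100,x0:x0+100,::-1]
        a=cv2.resize(g,(600,600),interpolation=cv2.INTER_CUBIC)
b=cv2.resize(f['pixels'][100:400,220:420,::-1],(200,300));W=np.zeros((600,800,3),np.uint8);W[:,:600]=a;W[:300,600:]=b
cv2.imwrite('pics/t5.png',np.clip(W*1.7,0,255).astype(np.uint8))
E
```

```text
tcp [ 0.5442 -0.0476  0.2985] ry [0.896  0.444  0.0016] rx [-0.444   0.896  -0.0005] units [-0.3192 -0.0141 -0.0072] q [ 0.4343  0.2521 -0.5507  1.754   0.142   1.1735  0.3029] F [ 0.2034 -0.3008 -3.7468] t 11.35
side coupler_seat 0.58 [309.8, 230.0, 323.5, 237.5] [317.0612 235.7959]
272 153
```

View pics/t5.png

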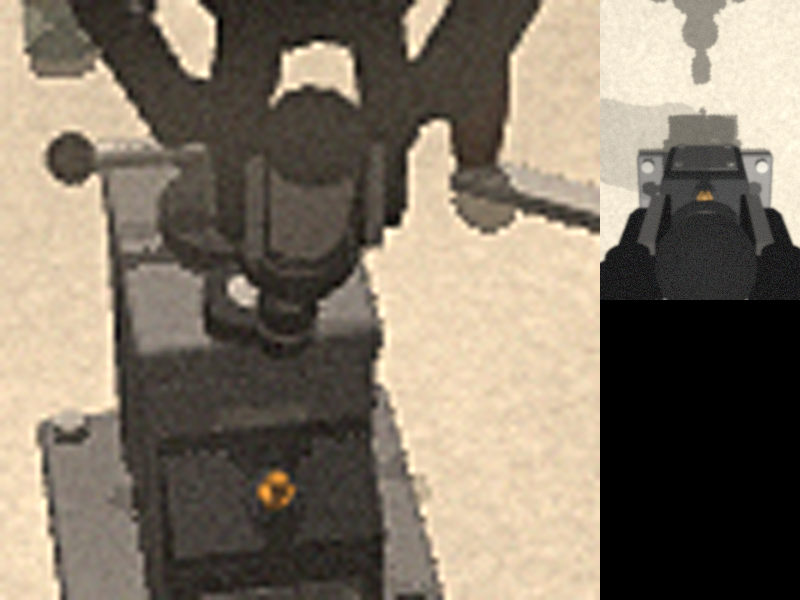

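```bash
python3 - <<'E'
from fitg import *
s=dict(np.load('t5side.npz',allow_pickle=True));w=dict(np.load('t5wrist.npz',allow_pickle=True))
o=dict(tcp_pos=w['tcp'],orientation=w['ori']);lean=[-.444,.896];P=o['tcp_pos']+[0,0,.019]
th=np.linspace(0,2*np.pi,73)
def circ(p,l,rad):
    a=np.r_[np.array(lean)*np.sin(p[0]),np.cos(p[0])];u=np.r_[np.array(lean)*np.cos(p[0]),-np.sin(p[0])];v=np.cross(a,u)
    return P+a*(l-p[1])+rad*(np.outer(np.cos(th),u)+np.outer(np.sin(th),v))
def g(p,full=False):
    cap=proj(s,circ(p,.032,.014));capt=proj(s,circ(p,.035,.005)).mean(0);m=proj(s,circ(p,-.104,.0105));wc=proj(w,circ(p,.032,.014),o);wm=proj(w,circ(p,.034,.010),o)
    r_=[min(cap[:,1].min(),capt[1]-3)-(153+87/6),(m[:,1].max()-(153+350/6)),(wc[:,1].min()-303)/2,(np.ptp(wc[:,0])-101)/2]
    if full: print('pred cap x',cap[:,0].min(),cap[:,0].max(),'meas',272+267/6,272+363/6,'mouth x',m[:,0].min(),m[:,0].max(),'meas',272+258/6,272+312/6,'wc x',wc[:,0].min(),wc[:,0].max(),'meas 276 377')
    return np.array(r_)
q=least_squares(g,[.52,.008],diff_step=1e-3);print(np.degrees(q.x[0]),q.x[1],q.fun);g(q.x,True)
for d in (26,28,30,32,34):
  for sl in (.004,.008,.012): print(d,sl,g([np.radians(d),sl]))
# nipple from wrist: brass pixels
px=w['pixels'][250:330,280:370].astype(int);m=(px[...,0]>px[...,2]+40)
yx=np.argwhere(m);print('brass',yx.min(0)+[250,280],yx.max(0)+[250,280],yx.mean(0)+[250,280])
tip=np.array([.5705,-.1062,.141]);ax=np.array([-.2234,.4473,.866])
print(proj(w,[tip,tip-ax*.004,tip-ax*.0175],o))
E
```

```text
25.329614721085193 0.0032613138607426404 [ 0.8963  2.9724 -2.6444  1.7168]
pred cap x 316.0341858952675 332.98099087706487 meas 316.5 332.5 mouth x 313.5465377111653 324.41033457125553 meas 315.0 324.0 wc x 269.7680509377333 374.2017458929639 meas 276 377
26 0.004 [ 1.2412  2.5453 -3.2178  1.3498]
26 0.008 [ 2.3872  3.3401 -3.0097 -0.4226]
26 0.012 [ 3.5219  4.1282 -2.8152 -2.0778]
28 0.004 [ 1.634   0.8024 -4.953   1.2652]
28 0.008 [ 2.704   1.5366 -4.4432 -0.4902]
28 0.012 [ 3.7633  2.2644 -3.9661 -2.1304]
30 0.004 [ 2.0461 -0.9651 -6.6327  1.1656]
30 0.008 [ 3.0385 -0.292  -5.8278 -0.5699]
30 0.012 [ 4.0207  0.3753 -5.0738 -2.1926]
32 0.004 [ 2.4769 -2.7558 -8.2545  1.0512]
32 0.008 [ 3.3901 -2.1439 -7.1617 -0.6616]
32 0.012 [ 4.2939 -1.5374 -6.1371 -2.2641]
34 0.004 [ 2.926  -4.5681 -9.8163  0.9223]
34 0.008 [ 3.7586 -4.0178 -8.4434 -0.7649]
34 0.012 [ 4.5826 -3.4723 -7.1548 -2.3448]
brass [292 318] [299 331] [296.3023 324.4884]
[[321.3708 297.639 ]
 [321.4216 298.1264]
 [321.5849 299.6899]]
```

```bash
cat > fit3.py <<'E'
from fitg import *
s=dict(np.load('t5side.npz',allow_pickle=True));w=dict(np.load('t5wrist.npz',allow_pickle=True))
o=dict(tcp_pos=w['tcp'],orientation=w['ori']);lean=np.array([-.444,.896,0]);P=o['tcp_pos']+[0,0,.019]
th=np.linspace(0,2*np.pi,73);z=np.array([0,0,1.])
def circ(p,l,rad):
    a=lean*np.sin(p[0])+z*np.cos(p[0]);u=lean*np.cos(p[0])-z*np.sin(p[0]);v=np.cross(a,u)
    return P+lean*p[2]+a*(l-p[1])+rad*(np.outer(np.cos(th),u)+np.outer(np.sin(th),v))
B=272;
def g(p):
    cap=proj(s,circ(p,.032,.014));m=proj(s,circ(p,-.104,.0105));co=proj(s,circ(p,-.042,.019));wc=proj(w,circ(p,.032,.014),o)
    return np.array([cap[:,1].min()-(153+87/6),m[:,1].max()-(153+350/6),co[:,1].max()-(153+300/6),(wc[:,1].min()-303)/2,(np.ptp(wc[:,0])-101)/2,(p[1]-.008)/.004])
q=least_squares(g,[.52,.008,0],diff_step=1e-3);print(np.degrees(q.x[0]),q.x[1:],q.fun)
for d in (26,28,30,32):
    q=least_squares(lambda e:g([np.radians(d),*e]),[.008,0],diff_step=1e-3);print(d,q.x,q.fun,q.cost)
print(np.array(w['hand_eye']))
E
python3 fit3.py
```

```text
28.17714377805909 [ 0.0053 -0.0032] [ 0.884  -0.1971  0.3507  0.2511  0.2852 -0.6816]
26 [ 0.004  -0.0024] [ 0.3905  1.7247  1.1058  0.7624  1.0401 -1.0007] 3.507232645126455
28 [ 0.0052 -0.0031] [ 0.842  -0.0407  0.4121  0.2926  0.3472 -0.7086] 0.7943785680599805
30 [ 0.0064 -0.0037] [ 1.334  -1.8054 -0.2801 -0.1744 -0.3571 -0.3937] 2.7151230522186385
32 [ 0.0078 -0.0042] [ 1.8654 -3.5677 -0.9699 -0.6379 -1.07   -0.054 ] 9.352111221335898
[[-0.0005  0.9586  0.2847  0.0721]
 [ 1.      0.0004  0.0006  0.001 ]
 [ 0.0005  0.2847 -0.9586 -0.1428]
 [ 0.      0.      0.      1.    ]]
```

Emit:
{"api": "play_rows", "payload": {"commands": [[[1,0.01,-0.013,0.07,0],[1,0.012,-0.013,0.15,0],[1,0.012,-0.013,0.23,0],[1,0.012,-0.013,0.3,0],[1,0.012,-0.013,0.3,0],[1,0.012,-0.013,0.3,0],[1,0.012,-0.013,0.3,0]]], "grip_force": 90}}

```text
clock: 12.23
tcp_pos: [0.5408, -0.0467, 0.239]
orientation: [1.654, 2.67, 0.001]
contact_force: [0.6, -1.2, -3.9]
grip_width: 0.0258
gripper_force: 108.8
```

```bash
python3 - <<'E'
from h import *
np.set_printoptions(precision=4,suppress=True)
units([.5408,-.0465,.2384])
L=[]
for n in ('side','wrist'):
    o=get_obs();f=viewer.grab_frame(n);np.savez('t6'+n+'.npz',**f,tcp=o['tcp_pos'],ori=o['orientation'])
    c=(proj(f,[.57,-.106,.15])[0] if n=='side' else np.array([322,320])).astype(int);h=40 if n=='side' else 100
    x0,y0=c-[h,h];g=f['pixels'][y0:y0+2*h,x0:x0+2*h,::-1];print(n,x0,y0,400/(2*h))
    px=f['pixels'].astype(int);m=(px[...,0]>px[...,2]+35)&(px[...,0]>1.5*px[...,2]);
    sub=np.argwhere(m[y0:y0+2*h,x0:x0+2*h]);print('brass',len(sub),(sub.mean(0)+[y0,x0])[::-1] if len(sub) else '')
    tip=np.array([.5705,-.1062,.141]);ax=np.array([-.2234,.4473,.866]);print('tip,hex pred',proj(f,[tip,tip-ax*.0175],o).ravel())
    L.append(cv2.resize(g,(400,400),interpolation=cv2.INTER_CUBIC))
cv2.imwrite('pics/t6.png',np.clip(np.hstack(L)*1.9,0,255).astype(np.uint8))
E
```

```text
tcp [ 0.5408 -0.0467  0.239 ] ry [0.8954 0.4453 0.0012] rx [-0.4453  0.8954 -0.0005] units [0.0008 0.0003 0.0031] q [ 0.4218  0.3007 -0.5446  1.8357  0.1777  1.0521  0.2703] F [ 0.5667 -1.2378 -3.8989] t 12.2333
side 278 189 5.0
brass 11 [316.6364 235.1818]
tip,hex pred [318.5684 232.2135 317.9168 234.5273]
wrist 222 220 2.0
brass 0 
tip,hex pred [323.565  338.1583 323.6579 338.1936]
```

View pics/t6.png

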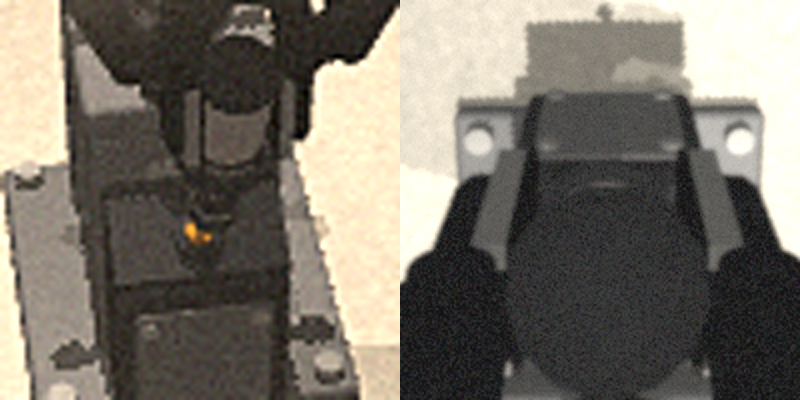

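```bash
python3 - <<'E'
import fit3
from fit3 import *
s=dict(np.load('t6side.npz',allow_pickle=True));o=get_obs();fit3.P=o['tcp_pos']+[0,0,.019]
fit3.lean=np.array([-.4453,.8954,0])
for d,sl,ex in((28.2,.0053,-.0032),(30,.0064,-.0037)):
    p=[np.radians(d),sl,ex]
    m=proj(s,fit3.circ(p,-.104,.0105));print('mouth cols',m[:,0].min(),m[:,0].max(),'bottom',m[:,1].max(),'center',m.mean(0),'world',fit3.circ(p,-.104,0)[0])
    m=proj(s,fit3.circ(p,.032,.014));print('cap cols',m[:,0].min(),m[:,0].max(),m[:,1].min())
print('meas mouth 316.6 324.4 bottom ~233.5; cap 318.6..333.6, top ~196.5')
g=cv2.cvtColor(s['pixels'],cv2.COLOR_RGB2GRAY)
print(g[222:242,308:330])
E
```

```text
28.17714377805909 [ 0.0053 -0.0032] [ 0.884  -0.1971  0.3507  0.2511  0.2852 -0.6816]
26 [ 0.004  -0.0024] [ 0.3905  1.7247  1.1058  0.7624  1.0401 -1.0007] 3.507232645126455
28 [ 0.0052 -0.0031] [ 0.842  -0.0407  0.4121  0.2926  0.3472 -0.7086] 0.7943785680599805
30 [ 0.0064 -0.0037] [ 1.334  -1.8054 -0.2801 -0.1744 -0.3571 -0.3937] 2.7151230522186385
32 [ 0.0078 -0.0042] [ 1.8654 -3.5677 -0.9699 -0.6379 -1.07   -0.054 ] 9.352111221335898
[[-0.0005  0.9586  0.2847  0.0721]
 [ 1.      0.0004  0.0006  0.001 ]
 [ 0.0005  0.2847 -0.9586 -0.1428]
 [ 0.      0.      0.      1.    ]]
mouth cols 314.25992709698323 324.57318415676207 bottom 233.6150414901244 center [319.4278 228.7664] world [ 0.5654 -0.0958  0.162 ]
cap cols 317.3048721557932 333.2951099145062 196.51684910428824
mouth cols 313.9628331875099 324.246045708793 bottom 232.0337049150493 center [319.1157 227.1548] world [ 0.5672 -0.0994  0.1627]
cap cols 317.2815123727489 333.24011798581955 196.91124855804108
meas mouth 316.6 324.4 bottom ~233.5; cap 318.6..333.6, top ~196.5
[[ 49  49  38  49  44  25  15  33  31  31  20  34  32  2
[... 1104 characters left out ...]
7  18  21  24  22  23  39  34
   31  31  29  36]
 [ 41  41  35  41  28  37  36  80 102  54  39  34  31  28  21  35  37  35
   31  28  29  34]
 [ 40  43  39  35  30  39  34  34  76  44  48  86  40  34  31  32  32  32
   36  34  33  33]
 [ 38  36  41  40  39  25  40  30  37  41  31  38  20  32  21  31  31  27
   36  31  34  32]
 [ 39  37  40  37  40  22  39  28  23  29  25  23  22  27  25  34  33  30
   34  31  28  32]
 [ 38  42  35  35  43  30  19  25  32  22  22  24  25  19  26  32  33  33
   35  29  33  29]
 [ 41  36  41  40  37  36  27  19  23  24  23  18  23  24  29  33  33  34
   37  32  29  34]
 [ 39  35  37  40  35  41  22  32  27  23  24  19  23  23  32  31  39  33
   29  36  32  28]]
```

Emit:
{"api": "play_rows", "payload": {"commands": [[[1,-0.01,0.003,0.02,0],[1,-0.02,0.003,0.04,0],[1,-0.03,0.003,0.06,0],[1,-0.04,0.003,0.08,0],[1,-0.05,0.003,0.095,0],[1,-0.06,0.003,0.11,0],[1,-0.06,0.003,0.11,0]]]}}

```text
clock: 12.92
tcp_pos: [0.547, -0.0568, 0.2168]
orientation: [1.653, 2.67, 0.002]
contact_force: [-2.4, 2.6, 6.8]
grip_width: 0.0262
gripper_force: 109.7
```

Emit:
{"api": "play_rows", "payload": {"commands": [[[1,-0.004,0,0.007,0],[1,-0.008,0,0.014,0],[1,-0.012,0,0.021,0],[1,-0.016,0,0.028,0],[1,-0.016,0,0.028,0]]]}}

```text
clock: 13.33
tcp_pos: [0.5486, -0.059, 0.212]
orientation: [1.652, 2.67, 0.003]
contact_force: [-3.1, 3.4, 8.9]
grip_width: 0.0261
gripper_force: 109.7
```

```bash
python3 - <<'E' | grep -v '^2[68] \|^3[02] '
import fit3
from fit3 import *
o=get_obs();f=viewer.grab_frame('side');np.savez('t7side.npz',**f)
fit3.P=o['tcp_pos']+[0,0,.019];fit3.lean=np.array([-.4453,.8954,0]);p=[np.radians(28.2),.0053,-.0032]
print(o['tcp_pos'],o['contact_force'],o['moment'])
m=proj(f,fit3.circ(p,-.104,.0105));print('mouth if no compression',m[:,0].min(),m[:,0].max(),m[:,1].max())
m=proj(f,fit3.circ(p,.032,.014));print('cap',m[:,0].min(),m[:,0].max(),m[:,1].min())
tip=np.array([.5702,-.1057,.141]);ax=np.array([-.2234,.4473,.866]);u=np.array([.895,.446,0]);v=np.cross(ax,u)
ci=lambda d,r_:tip-ax*d+r_*(np.outer(np.cos(th),u)+np.outer(np.sin(th),v))
for n,d,r_ in(('snapped mouth',.012,.0105),('mouth at tip',0,.0105),('hex top',.014,.0065),('boss',.022,.011)):
    m=proj(f,ci(d,r_));print(n,m.min(0),m.max(0))
for t in('coupler_seat','gun_barrel'):
    for d in viewer.trace(f,t)[:2]:print(t,d['score'],d['rect'])
print(f['pixels'][226:246,308:332].astype(int).sum(2)//3)
px=f['pixels'].astype(int);print('redness');print((px[226:246,308:332,0]-px[226:246,308:332,2]))
E
```

```text
28.17714377805909 [ 0.0053 -0.0032] [ 0.884  -0.1971  0.3507  0.2511  0.2852 -0.6816]
[[-0.0005  0.9586  0.2847  0.0721]
 [ 1.      0.0004  0.0006  0.001 ]
 [ 0.0005  0.2847 -0.9586 -0.1428]
 [ 0.      0.      0.      1.    ]]
[ 0.5486 -0.059   0.212 ] [-3.1442  3.3925  8.8698] [ 0.4775  0.6885 -0.1016]
mouth if no compression 312.6724942257497 322.67101211515654 238.30992393436279
cap 315.3575976373663 330.782918801968 203.2233621884916
snapped mouth [313.2086 229.2163] [323.1511 238.8053]
mouth at tip [313.5983 227.5689] [323.6617 237.2657]
hex top [315.0368 231.3015] [321.1794 237.2266]
boss [312.6562 230.3343] [322.969  240.2876]
gun_barrel 0.73 [273.0, 351.0, 359.6, 478.4]
gun_barrel 0.57 [313.3, 204.3, 327.2, 238.4]
[[27 19 26 22 24 42 42 41 12 33 42 44 49 46 48 48 40 40 19 15 21 30 16 30]
 [30 23 28 23 21 44 46 41 23 26 17 22 29 32 26 18 25 37 33 21 20 26 34 32]
 [37 40 21 28 19 23 30 19 14 30 36 31 26 24 30 39 26 24 27 17 17 28 32 35]
 [38 42 24 28 27 18 20 25 25 21 23 29 33 39 27 28 23 18 17 19 28 34 34 36]
 [36 35 40 27 30 23 22 10 25 25 24 16 20 20 21 28 25 17 21 20 26 28 
[... 1941 characters left out ...]
10  4 10  6  4  4  5  5]
 [ 4  4  4  3  8  5  7  7  0  7  4 10  7  5  4  3  8  3  4  2  6  2  8  8]
 [ 9  7  6  5  6  2  8  4  5  3  3  4  1  5  2  4  4  6  6  5  6  2  8  7]
 [ 3  7  7  9  3  9  6  6  4  6  4  2  7  4  5  4  6  5  4  5  7  3  3  4]
 [ 7  3  6  5  8  6  7  3  5  0  8  7  6  8  3  5  5  7  6  6  7  4  8  7]
 [ 4  6  6  4  7  5  9  6  5  2  3  9  5  5  8  4  7 -1  4  7  9  7  4  6]
 [ 6  6  6  2  3  5  3  3  2  7  1 10  3  4  7  8  7  4  5  5  6  0  5  8]
 [ 8  6  4  7  9  6  6  4  4  8  5  4  6  6  5  4  7  4  6  6  5  5  9  9]
 [ 5  8  5  7  7  5  6  2 10  2 10  5  3  7  4  6  4  3  4  4  2  3  5  3]
 [ 4  4  7  6  4  4  5  5  9  2  1  4  4  5  6  5  6  6  5  8  3 10  9  5]]
```

Emit:
{"api": "play_rows", "payload": {"commands": [[[1,-0.005,0,0.008,0],[1,-0.01,0,0.016,0],[1,-0.013,0,0.022,0],[1,-0.013,0,0.022,0]]]}}

```text
clock: 13.82
tcp_pos: [0.5497, -0.0609, 0.2078]
orientation: [1.652, 2.67, 0.003]
contact_force: [-3.9, 4.2, 10.1]
grip_width: 0.0261
gripper_force: 109.8
```

```bash
python3 - <<'E'
from h import *
np.set_printoptions(precision=4,suppress=True)
for i in range(2):
    o=get_obs();f=viewer.grab_frame('side' if i else 'wrist')
o=get_obs();print(o['tcp_pos'],o['contact_force']-[.57,-1.24,-3.9],o['moment'],o['clock'],o['grip_width'])
d=o['contact_force']-[.57,-1.24,-3.9];print('lean',d@[-.4453,.8954,0],'lat',d@[.8954,.4453,0])
np.savez('t8side.npz',**f)
print(f['pixels'][230:242,310:328].astype(int).sum(2)//3)
E
```

```text
[ 0.5497 -0.0609  0.208 ] [-5.15    5.8535 14.6853] [ 0.6163  0.9779 -0.085 ] 13.9167 0.026172925898932987
lean 7.5344889112521605 lat -2.0047461820787302
[[42 24 30 19 22 22 21 22 23 25 27 31 22 25 23 24 20 18]
 [38 37 29 22 26 18 23 19 24 23 21 21 20 27 23 20 16 22]
 [42 42 39 22 43 21 21 16 24 22 24 22 24 20 14 18 28 33]
 [38 39 33 42 34 25 24 23 27 23 15 22 26 19 30 36 31 37]
 [43 35 39 41 26 41 18 18 21 19 23 16 16 36 31 32 31 31]
 [38 37 31 41 23 24 33 24 17 20 16 35 42 21 37 29 34 32]
 [35 38 31 38 26 17 24 40 36 46 47 29 17 26 32 32 26 34]
 [38 45 37 27 37 23 18 17 22 23 17 19 23 32 27 29 32 30]
 [40 36 36 21 28 21 26 23 20 19 21 23 17 33 32 32 32 29]
 [39 35 42 33 18 24 23 26 24 18 19 19 26 31 34 30 32 36]
 [41 39 34 36 25 20 22 21 23 23 27 21 33 31 32 32 32 34]
 [44 34 38 33 22 22 26 26 25 21 30 19 36 31 31 30 33 25]]
```

```bash
sed -e 's/\.032,\.014)/.032,CR)/g' -e 's/,(p\[1\]-.008)\/.004\]/]/' fit3.py > fit4.py; sed -i '2i CR=.015' fit4.py
python3 - <<'E'
import fit4
from fit4 import *
for cr in(.0145,.015,.0155):
    fit4.CR=cr;q=least_squares(g,[.52,.008,0],diff_step=1e-3);print(cr,np.degrees(q.x[0]),q.x[1:],q.fun)
E
python3 - <<'E'
from h import *
o=get_obs();f=viewer.grab_frame('wrist');g=cv2.GaussianBlur(cv2.cvtColor(f['pixels'],cv2.COLOR_RGB2GRAY),(3,3),0);np.savez('t9w.npz',**f,tcp=o['tcp_pos'],ori=o['orientation'])
for r0 in (340,355,370,385):print(r0,list(g[r0,262:292]),list(g[r0,362:392]))
print(o['clock'])
E
```

```text
29.090122011420362 [ 0.011  -0.0045] [ 1.5137 -0.4466  0.6824  0.4996  1.1829]
26 [ 0.0087 -0.0037] [0.7417 2.2113 1.6877 1.2119 2.3495] 7.638619860993236
28 [ 0.0101 -0.0043] [1.2279 0.4892 1.0348 0.7489 1.6005] 2.9701224460719255
30 [ 0.0117 -0.0046] [ 1.7635 -1.2256  0.3904  0.2935  0.8295] 2.7693887157290424
32 [ 0.0134 -0.0048] [ 2.3496 -2.93   -0.2431 -0.1527  0.0373] 7.094638076516012
[[-0.0005  0.9586  0.2847  0.0721]
 [ 1.      0.0004  0.0006  0.001 ]
 [ 0.0005  0.2847 -0.9586 -0.1428]
 [ 0.      0.      0.      1.    ]]
0.0145 28.58685445665027 [ 0.0078 -0.0038] [ 1.1288 -0.3217  0.4875  0.3605  0.8639]
0.015 29.090122011420362 [ 0.011  -0.0045] [ 1.5137 -0.4466  0.6824  0.4996  1.1829]
0.0155 29.58137863947862 [ 0.0141 -0.0051] [ 1.8833 -0.5674  0.8719  0.64    1.4982]
340 [np.uint8(48), np.uint8(49), np.uint8(51), np.uint8(50), np.uint8(49), np.uint8(49), np.uint8(50), np.uint8(50), np.uint8(50), np.uint8(50), np.uint8(49), np.uint8(46), np.uint8(40), np.uint8(31), np.uint8(21), np.uint8(17), np.uint8(19), np.uint8(20), np.uint8(21), np.uint8(22), np.uint8(24), np.uint8(2
[... 2382 characters left out ...]
(16), np.uint8(15), np.uint8(16), np.uint8(20), np.uint8(21), np.uint8(21), np.uint8(23), np.uint8(25), np.uint8(25), np.uint8(26), np.uint8(27), np.uint8(25), np.uint8(26), np.uint8(28), np.uint8(27), np.uint8(26), np.uint8(24), np.uint8(24), np.uint8(26), np.uint8(27)] [np.uint8(25), np.uint8(25), np.uint8(27), np.uint8(28), np.uint8(26), np.uint8(27), np.uint8(27), np.uint8(26), np.uint8(26), np.uint8(24), np.uint8(21), np.uint8(20), np.uint8(19), np.uint8(17), np.uint8(18), np.uint8(20), np.uint8(18), np.uint8(18), np.uint8(19), np.uint8(19), np.uint8(17), np.uint8(17), np.uint8(20), np.uint8(19), np.uint8(15), np.uint8(14), np.uint8(14), np.uint8(16), np.uint8(20), np.uint8(20)]
13.9167
```

Emit:
{"api": "play_rows", "payload": {"commands": [[[1,0.012,0,-0.02,0],[1,0.024,0,-0.042,0],[1,0.029,0,-0.053,0],[1,0.029,0,-0.053,0],[1,0.029,0,-0.053,0]]]}}

```text
clock: 14.38
tcp_pos: [0.5469, -0.0569, 0.2173]
orientation: [1.653, 2.67, 0.002]
contact_force: [0.1, 1.7, 4.2]
grip_width: 0.026
gripper_force: 109.3
```

Emit:
{"api": "play_rows", "payload": {"commands": [[[1,0.004,0,-0.007,0],[1,0.004,0,-0.007,0],[1,0.004,0,-0.007,0]]]}}

```text
clock: 14.63
tcp_pos: [0.5459, -0.0568, 0.218]
orientation: [1.654, 2.67, 0.0]
contact_force: [0.9, 1.7, -0.1]
grip_width: 0.0262
gripper_force: 108.9
```

Emit:
{"api": "play_rows", "payload": {"commands": [[[1,0.004,0,-0.007,0],[1,0.004,0,-0.007,0],[1,0.004,0,-0.007,0]]]}}

```text
clock: 14.88
tcp_pos: [0.5446, -0.056, 0.2191]
orientation: [-1.654, -2.669, 0.002]
contact_force: [-1.1, 0.9, -2.0]
grip_width: 0.026
gripper_force: 108.8
```

Emit:
{"api": "play_rows", "payload": {"commands": [[[1,0.004,0,-0.007,0],[1,0.004,0,-0.007,0],[1,0.004,0,-0.007,0]]]}}

```text
clock: 15.13
tcp_pos: [0.5446, -0.0551, 0.2206]
orientation: [-1.654, -2.67, 0.001]
contact_force: [-0.5, -1.1, -4.3]
grip_width: 0.0258
gripper_force: 108.8
```

Emit:
{"api": "play_rows", "payload": {"commands": [[[1,0.004,0,-0.007,0],[1,0.004,0,-0.007,0],[1,0.004,0,-0.007,0]]]}}

```text
clock: 15.38
tcp_pos: [0.5446, -0.0543, 0.2223]
orientation: [-1.654, -2.671, -0.0]
contact_force: [-0.7, -0.4, -4.3]
grip_width: 0.0258
gripper_force: 108.8
```

Emit:
{"api": "play_rows", "payload": {"commands": [[[1,0,-0.0075,0,0],[1,0,-0.0075,0,0],[1,-0.008,-0.0075,0.013,0],[1,-0.015,-0.0075,0.026,0],[1,-0.015,-0.0075,0.026,0],[1,-0.015,-0.0075,0.026,0]]], "grip_force": 60}}

```text
clock: 15.88
tcp_pos: [0.5448, -0.0569, 0.2179]
orientation: [-1.654, -2.671, -0.001]
contact_force: [-3.8, 2.9, 6.5]
grip_width: 0.0259
gripper_force: 109.6
```

```bash
cat > fr.py <<'E'
from h import *
np.set_printoptions(precision=4,suppress=True)
F=[]
for i in range(3):
    o=get_obs();F.append(o['contact_force'])
    if i<2: viewer.grab_frame('wrist')
d=np.mean(F,0)-[.2,-.6,-3.9];l=d@[-.4453,.8954,0];y=d@[.8954,.4453,0];v=o['tcp_pos']-[.5702,-.1057,.122]
L=v@[-.4453,.8954,0]-.0042
print(o['tcp_pos'],'axial',l*.5+d[2]*.866,'n',l*.866-d[2]*.5,'lat',y,'C along',L*.5+v[2]*.866,'perp',L*.866-v[2]*.5,'Cy',v@[.8954,.4453,0],o['clock'],o['moment'])
E
python3 fr.py
```

```text
[ 0.5448 -0.0569  0.218 ] axial 11.61526293675019 n -1.06973729866767 lat -2.3923057812658937 C along 0.10859576012930448 perp -0.00398573832686077 Cy -0.0010304135714946075 15.9833 [ 0.4739  0.9395 -0.1616]
```

Emit:
{"api": "play_rows", "payload": {"commands": [[[1,0,-0.005,0,0],[1,0,-0.01,0,0],[1,0,-0.01,0,0]]]}}

```text
clock: 16.23
tcp_pos: [0.5446, -0.0574, 0.2183]
orientation: [1.651, 2.669, 0.005]
contact_force: [1.7, 4.3, 3.8]
grip_width: 0.026
gripper_force: 109.3
```

```bash
python3 fr.py
```

```text
[ 0.5445 -0.0574  0.2182] axial 8.63554511537994 n -0.529252249190999 lat 4.223798973732585 C along 0.10850392130596663 perp -0.004380354526804825 Cy -0.0015090610431746558 16.3333 [ 1.1537 -0.8345  0.2652]
```

Emit:
{"api": "play_rows", "payload": {"commands": [[[1,0,0.004,0,0],[1,0.006,0.006,0.003,0],[1,0.012,0.006,0.006,0],[1,0.017,0.006,0.01,0],[1,0.017,0.006,0.01,0]]]}}

```text
clock: 16.75
tcp_pos: [0.5442, -0.0558, 0.2166]
orientation: [1.652, 2.667, 0.001]
contact_force: [0.6, 0.5, 8.1]
grip_width: 0.0258
gripper_force: 109.8
```

```bash
python3 fr.py
```

```text
[ 0.5443 -0.0559  0.2167] axial 11.123483436885268 n -4.787618984595769 lat 1.588833768625923 C along 0.10794963708973329 perp -0.0023411375017870426 Cy -0.001008612642987977 16.85 [-0.1547 -0.686   0.0784]
```

Emit:
{"api": "play_rows", "payload": {"commands": [[[1,0.003,0.002,0.01,0],[1,0,0.002,0.018,0],[1,-0.004,0.002,0.026,0],[1,-0.009,0.002,0.035,0],[1,-0.009,0.002,0.035,0]]]}}

```text
clock: 17.27
tcp_pos: [0.5456, -0.058, 0.2099]
orientation: [1.653, 2.666, 0.001]
contact_force: [0.0, 0.6, 11.9]
grip_width: 0.0262
gripper_force: 110.2
```

```bash
python3 fr.py
```

```text
[ 0.5456 -0.0579  0.2101] axial 13.85153218627412 n -7.36260437635922 lat 0.40901518334203923 C along 0.1010555445281023 perp -0.0011574384220611467 Cy -0.0007468166052467719 17.3667 [-0.5903 -0.4276 -0.0158]
```

```bash
python3 - <<'E'
from h import *
import fit4
w=dict(np.load('t5wrist.npz',allow_pickle=True))
th=np.linspace(0,2*np.pi,181);k,_=K(w)
o1=dict(tcp_pos=np.array([.4578,.1049,.2612]),orientation=R.from_matrix(np.c_[[.8997,.4364,-.0004],[.4364,-.8997,.0005],[0,0,-1]]).as_rotvec())
for zc in(.159,.153):
    for r_ in(.014,.015):
        c=np.c_[.4665+r_*np.cos(th),.1757+r_*np.sin(th),0*th+zc];m=proj(w,c,o1);print(zc,r_,'pred',np.ptp(m,axis=0),'meas 48.8 48.3',m.mean(0))
c=np.c_[.4665+.019*np.cos(th),.1757+.019*np.sin(th),0*th+.095];m=proj(w,c,o1);print('collar',np.ptp(m,axis=0),'meas ~49')
o=dict(tcp_pos=w['tcp'],orientation=w['ori'])
fit4.P=o['tcp_pos']+[0,0,.019]
for r_ in(.014,.0145,.015):
    for sl in (.005,.010,.015,.0185):
        m=proj(w,fit4.circ([np.radians(28.5),sl,-.004],.032,r_),o);print(r_,sl,np.ptp(m[:,0]),m[:,1].min(),'meas 101, 303')
g=cv2.GaussianBlur(cv2.cvtColor(w['pixels'],cv2.COLOR_RGB2GRAY),(3,3),0).astype(int)
for r0 in (335,345,352,360,370):print(r0,g[r0,265:290],g[r0,365:390])
print(g[296:316,318:332].mean(1).round())
E
```

```text
29.090122011420362 [ 0.011  -0.0045] [ 1.5137 -0.4466  0.6824  0.4996  1.1829]
26 [ 0.0087 -0.0037] [0.7417 2.2113 1.6877 1.2119 2.3495] 7.638619860993236
28 [ 0.0101 -0.0043] [1.2279 0.4892 1.0348 0.7489 1.6005] 2.9701224460719255
30 [ 0.0117 -0.0046] [ 1.7635 -1.2256  0.3904  0.2935  0.8295] 2.7693887157290424
32 [ 0.0134 -0.0048] [ 2.3496 -2.93   -0.2431 -0.1527  0.0373] 7.094638076516012
[[-0.0005  0.9586  0.2847  0.0721]
 [ 1.      0.0004  0.0006  0.001 ]
 [ 0.0005  0.2847 -0.9586 -0.1428]
 [ 0.      0.      0.      1.    ]]
0.159 0.014 pred [47.5281 47.5069] meas 48.8 48.3 [222.4275 176.2165]
0.159 0.015 pred [50.9242 50.9026] meas 48.8 48.3 [222.4281 176.1787]
0.153 0.014 pred [46.4251 46.4572] meas 48.8 48.3 [224.7945 174.8712]
0.153 0.015 pred [49.7425 49.7778] meas 48.8 48.3 [224.7952 174.8348]
collar [51.4879 51.9608] meas ~49
0.014 0.005 101.57489628895075 305.5926918801606 meas 101, 303
0.014 0.01 97.39006994705954 306.47980475704725 meas 101, 303
0.014 0.015 93.5364782555302 307.29837782122434 meas 101, 303
0.014 0.0185 91.01555385210537 307.8347394845497 meas 101, 303

[... 690 characters left out ...]
 57 56 51 44 34 25 22 23 23 23 24 24 25 26 25 26 27 27
 26] [24 24 25 25 28 28 24 20 21 25 32 42 51 55 57 56 55 54 52 47 41 34 29 26
 22]
352 [16 15 16 22 31 43 52 55 53 47 36 26 23 24 24 23 23 24 25 25 25 22 22 24
 24] [29 29 26 25 26 27 26 25 25 28 36 46 53 55 51 44 33 24 18 16 15 15 14 15
 18]
360 [17 17 16 17 18 19 18 17 18 18 18 22 27 28 27 26 26 26 26 25 26 26 26 26
 27] [23 24 25 25 25 28 28 27 26 25 23 21 18 15 15 17 19 19 16 16 17 16 15 15
 15]
370 [16 17 15 14 14 16 18 18 19 22 25 25 23 22 23 27 29 28 26 24 25 27 28 27
 26] [27 28 28 28 26 25 25 26 26 26 25 22 19 18 18 17 17 17 15 15 14 13 14 15
 16]
[79. 84. 82. 72. 53. 37. 29. 27. 27. 29. 30. 29. 29. 31. 36. 42. 42. 37.
 30. 25.]
```

Emit:
{"api": "play_rows", "payload": {"commands": [[[1,-0.0125,0,0.0217,0],[1,-0.0168,0,0.0192,0],[1,-0.0212,0.0075,0.0167,0],[1,-0.0212,-0.0075,0.0167,0],[1,-0.0255,-0.0075,0.0142,0],[1,-0.0255,0.0075,0.0142,0],[1,-0.0298,0.0075,0.0117,0],[1,-0.0298,-0.0075,0.0117,0],[1,-0.0342,-0.0075,0.0092,0],[1,-0.0342,0.0075,0.0092,0],[1,-0.03,0.002,0.012,0],[1,-0.03,0,0.012,0]]]}}

```text
clock: 18.37
tcp_pos: [0.5484, -0.0605, 0.2076]
orientation: [1.65, 2.669, 0.005]
contact_force: [0.6, 6.3, 10.5]
grip_width: 0.0258
gripper_force: 110.3
```

```bash
python3 fr.py
```

```text
[ 0.5485 -0.0605  0.2077] axial 15.413786372019683 n -2.6157458525785273 lat 3.5532837437911065 C along 0.09722620429431748 perp -0.003091490108471498 Cy 0.0007152395014768634 18.4667 [ 1.093  -0.5291  0.1455]
```

```bash
python3 - <<'E'
import cv2,numpy as np
from scipy.optimize import least_squares
g=cv2.GaussianBlur(cv2.imread('pics/w1z.png',0),(9,9),0).astype(float)
def edge(c,R,angs):
    P=[]
    for a in np.radians(angs):
        rr=np.arange(R-25,R+25);x=c[0]+rr*np.cos(a);y=c[1]+rr*np.sin(a)
        v=cv2.remap(g.astype(np.float32),x.astype(np.float32)[None],y.astype(np.float32)[None],1)[0];d=np.gradient(v);i=np.argmax(d);P.append((x[i],y[i]))
    P=np.array(P);s=least_squares(lambda p:np.hypot(*(P-p[:2]).T)-p[2],[*c,R],loss='soft_l1',f_scale=2);return s.x/6,np.abs(s.fun).mean()/6
print('cap',edge((172,292),147,list(range(95,265,6))+list(range(270,300,6))))
print('collar',edge((300,212),147,list(range(-110,25,5))))
E
```

```text
cap (array([27.88949375, 48.36231361, 23.92284078]), np.float64(0.45927135644105593))
collar (array([48.52087461, 36.84057931, 26.02305968]), np.float64(0.17847124566804318))
```

Emit:
{"api": "play_rows", "payload": {"commands": [[[1,0.02,0,-0.03,0],[1,0.04,0,-0.07,0],[1,0.05,0,-0.09,0],[1,0.05,0,-0.09,0]]]}}

```text
clock: 18.8
tcp_pos: [0.5407, -0.0535, 0.2234]
orientation: [-1.654, -2.669, 0.003]
contact_force: [-0.6, -0.4, -4.1]
grip_width: 0.0261
gripper_force: 108.7
```

```bash
python3 fr.py; python3 - <<'E'
from h import *
np.set_printoptions(linewidth=200)
f=viewer.grab_frame('side');px=f['pixels'].astype(int);np.savez('t10side.npz',**f)
print(px[224:244,308:330].sum(2)//3)
m=(px[...,0]-px[...,2]>30)[224:244,305:335];print(np.argwhere(m)+[224,305])
E
```

```text
[ 0.5405 -0.0539  0.2225] axial 0.43947913682780076 n 0.7265031098587567 lat -0.23023629798739023 C along 0.11472910798915942 perp -0.002291466060726735 Cy -0.003547131031315733 18.9 [0.0635 0.0192 0.0286]
[[ 47  36  36  32  36  33  17  26  37  50  42  16  27  46  45  48  51  44  46  47  48  37]
 [ 26  23  26  21  25  27  23  20  39  43  46  18  17  27  39  35  53  46  47  33  36  24]
 [ 20  26  23  26  24  24  29  19  32  36  26  21  34  20  18  12  23  15  15  16  30  36]
 [ 28  24  23  25  30  32  26  25  17  23  20  21  28  34  32  30  32  47  30  30  24  23]
 [ 44  41  20  21  22  26  29  28  18  18  24  25  20  27  28  24  33  24  26  20  22  20]
 [ 38  42  27  29  29  34  25  27  28  27  23  15  20  19  20  23  24  14  26  28  26  20]
 [ 38  40  39  23  26  26  29  27  22  22  23  21  23  25  22  23  16  24  23  18  18  24]
 [ 34  40  35  37  24  27  27  31  40  47  22  25  24  28  26  19  19  21  18  24  25  34]
 [ 35  37  41  39  37  28  36  36  53  44  19  19  22  26  27  32  24  21  22  28  36  35]
 [ 35  38  37  40  37  40  32  49  64  32  32  21  21  21  20  26  23  16  
[... 326 characters left out ...]
  35  22  22  21  22  17  24  19  23  31  28  35  34]
 [ 36  33  35  36  36  19  41  20  23  25  21  23  22  26  19  18  24  30  34  35  26  29]
 [ 38  40  38  38  39  33  17  25  28  22  18  23  22  18  27  31  40  35  35  27  34  32]
 [ 42  37  38  40  36  42  29  26  27  22  23  21  23  20  35  31  33  28  30  36  34  28]
 [ 40  39  33  39  40  32  28  26  17  25  26  27  14  28  29  29  32  31  29  32  33  31]
 [ 38  41  40  41  35  36  40  31  28  21  24  20  25  32  33  34  33  33  37  34  37  29]
 [ 35  37  35  37  39  37  38  36  43  22  17  29  21  37  29  26  29  22  23  24  18  27]]
[[232 316]
 [233 316]
 [234 315]
 [234 316]
 [235 315]
 [235 316]
 [236 316]
 [237 316]
 [237 317]]
```

Emit:
{"api": "play_rows", "payload": {"commands": [[[1,0,0.015,0,0],[1,0,0.031,0,0],[1,0,0.031,0,0],[1,-0.005,0.031,0.009,0],[1,-0.01,0.031,0.017,0],[1,-0.015,0.031,0.026,0],[1,-0.02,0.031,0.035,0],[1,-0.02,0.031,0.035,0]]]}}

```text
clock: 19.62
tcp_pos: [0.549, -0.0528, 0.2173]
orientation: [-1.654, -2.671, -0.001]
contact_force: [-4.5, 2.5, 5.9]
grip_width: 0.0258
gripper_force: 109.8
```

```bash
python3 fr.py; python3 - <<'E'
from h import *
np.set_printoptions(linewidth=200)
f=viewer.grab_frame('side');px=f['pixels'].astype(int);np.savez('t11side.npz',**f)
print(px[228:242,308:330].sum(2)//3)
m=(px[...,0]-px[...,2]>30)[224:244,305:335];print((np.argwhere(m)+[224,305]).tolist())
E
```

```text
[ 0.549  -0.0527  0.2176] axial 11.665621692040354 n -0.832932112894313 lat -2.769541434118701 C along 0.10916473125113367 perp -0.0021625987857090065 Cy 0.0046004568358542644 19.7167 [ 0.5208  1.1029 -0.135 ]
[[41 33 26 20 23 27 23 21 33 45 24 31 20 27 37 21 27 22 24 26 28 35]
 [37 38 25 32 16 23 19 22 20 23 31 37 32 35 23 18 21 19 21 16 31 34]
 [39 36 43 25 21 18 21 25 21 26 21 25 20 23 22 22 24 23 19 31 34 31]
 [35 35 36 38 29 37 20 27 21 15 21 24 20 26 11 17 24 24 35 34 31 31]
 [35 34 38 41 41 38 21 24 24 23 20 22 24 23 21 26 26 35 30 30 34 33]
 [37 37 37 40 38 29 23 25 22 25 27 18 22 20 22 32 31 33 31 30 35 30]
 [34 39 39 42 38 41  9 20 18 25 26 29 19 21 22 35 34 27 31 28 31 31]
 [35 32 38 35 32 16 46 19 23 17 23 26 18 20 31 36 29 39 30 33 31 31]
 [37 38 43 34 30 27 28 35 20 17 19 22 37 41 18 33 29 34 30 33 35 35]
 [39 42 36 41 39 21 17 26 38 43 45 35 32 17 24 33 35 35 32 27 30 31]
 [39 34 41 38 39 19 26 20 22 18 21 22 24 23 19 32 32 27 24 30 28 36]
 [40 39 38 38 39 34 25 24 21 24 18 23 20 21 21 33 32 31 38 27 32 34]
 [37 36 38 32 29 41 19 18 24 20 18 23 20 24 28 31 32 34 35 36 34 34]
 [35 35 36 40 36 40 20 24 21 21 27 23 27 24 35 33 30 26 32 34 28 31]]
[]
```

Emit:
{"api": "play_rows", "payload": {"commands": [[[1,0.02,0,-0.035,0],[1,0.02,0,-0.035,0],[1,0.006,-0.013,-0.043,0],[1,0.006,-0.013,-0.043,0],[1,0.0,-0.013,-0.033,0],[1,-0.006,-0.013,-0.022,0],[1,-0.012,-0.013,-0.011,0],[1,-0.019,-0.013,0,0],[1,-0.019,-0.013,0,0]]]}}

```text
clock: 20.52
tcp_pos: [0.5486, -0.0575, 0.217]
orientation: [-1.654, -2.67, -0.001]
contact_force: [-3.1, 3.1, 6.1]
grip_width: 0.0257
gripper_force: 109.6
```

```bash
python3 fr.py; python3 - <<'E'
from h import *
np.set_printoptions(linewidth=200)
f=viewer.grab_frame('side');px=f['pixels'].astype(int);np.savez('t12side.npz',**f)
print(px[228:242,308:330].sum(2)//3)
m=(px[...,0]-px[...,2]>30)[224:244,305:335];print((np.argwhere(m)+[224,305]).tolist())
E
```

```text
[ 0.5486 -0.0576  0.2172] axial 8.810574794520319 n -0.3067583715967679 lat -1.1458836709335776 C along 0.10665985665887448 perp -0.005579254414139187 Cy 0.002122932872267882 20.6167 [ 0.4807  0.6418 -0.035 ]
[[43 33 24 25 28 13 19 25 25 19 22 23 24 21 22 21 25 19 25 20 28 31]
 [36 41 26 32 28 30 20 19 19 26 26 22 25 20 26 19 23 23 20 27 32 29]
 [41 37 35 27 29 28 40 22 19 17 18 14 30 21 19 22 16 26 32 29 33 30]
 [37 38 37 38 26 29 44 18 23 26 21 33 20 19 20 16 28 34 34 32 37 34]
 [40 36 40 40 37 26 28 19 22 30 26 25 19 22 25 25 33 36 27 31 29 32]
 [34 40 40 34 40 37 54 23 23 18 22 26 22 22 21 34 27 31 29 29 34 36]
 [41 37 38 41 39 39 20 38 22 18 22 21 20 20 39 26 31 29 32 32 32 30]
 [39 39 40 39 29 40 20 25 44 33 26 24 26 35 33 30 32 29 34 34 33 28]
 [38 37 39 36 30 42 27 26 26 22 39 37 28 23 22 37 30 33 35 29 34 30]
 [38 40 38 39 33 30 31 19 20 24 21 22 20 19 18 33 29 33 34 31 25 34]
 [34 36 37 37 39 26 33 28 24 23 23 27 21 34 22 32 32 31 34 28 35 33]
 [37 36 38 38 39 31 22 25 19 27 24 24 21 20 24 33 28 33 39 30 32 29]
 [33 34 39 35 39 38 27 18 26 19 22 24 20 24 31 29 29 35 26 32 28 33]
 [35 40 38 35 42 39 20 25 24 27 22 20 22 20 34 30 33 33 33 36 34 30]]
[]
```

Emit:
{"api": "play_rows", "payload": {"commands": [[[1,-0.005,0,0.009,0],[1,-0.01,0,0.017,0],[1,-0.015,0,0.026,0],[1,-0.02,0,0.035,0],[1,-0.02,0,0.035,0]]]}}

```text
clock: 21.08
tcp_pos: [0.5503, -0.0605, 0.2103]
orientation: [-1.653, -2.671, -0.002]
contact_force: [-6.0, 5.2, 7.8]
grip_width: 0.0264
gripper_force: 109.9
```

```bash
python3 fr.py
```

```text
[ 0.5503 -0.0604  0.2105] axial 14.670529637872004 n 0.4618538433468622 lat -2.4598921930149693 C along 0.099271677721504 perp -0.0051134214373108194 Cy 0.0022988931493083714 21.1833 [ 0.8816  1.289  -0.1131]
```

Emit:
{"api": "play_rows", "payload": {"commands": [[[1,0.01,0,-0.017,0],[1,0.02,0,-0.035,0],[1,0.0225,0,-0.039,0],[1,0.0225,0,-0.039,0]]]}}

```text
clock: 21.52
tcp_pos: [0.5487, -0.0577, 0.2177]
orientation: [1.653, 2.67, 0.001]
contact_force: [-0.1, 3.4, 1.8]
grip_width: 0.0258
gripper_force: 109.3
```

Emit:
{"api": "play_rows", "payload": {"commands": [[[1,0.004,0,-0.007,0],[1,0.004,0,-0.007,0]]]}}

```text
clock: 21.68
tcp_pos: [0.5477, -0.0577, 0.2184]
orientation: [-1.655, -2.67, 0.001]
contact_force: [0.3, -0.1, -1.8]
grip_width: 0.0262
gripper_force: 109.0
```

Emit:
{"api": "play_rows", "payload": {"commands": [[[1,0.004,0,-0.007,0],[1,0.004,0,-0.007,0]]]}}

```text
clock: 21.85
tcp_pos: [0.5472, -0.0568, 0.2199]
orientation: [-1.654, -2.67, 0.001]
contact_force: [0.1, 1.5, -2.8]
grip_width: 0.0256
gripper_force: 109.0
```

Emit:
{"api": "play_rows", "payload": {"commands": [[[1,0.004,0,-0.007,0],[1,0.004,0,-0.007,0]]]}}

```text
clock: 22.02
tcp_pos: [0.547, -0.0557, 0.2217]
orientation: [-1.654, -2.67, 0.0]
contact_force: [-0.4, 0.1, -3.8]
grip_width: 0.0261
gripper_force: 109.0
```

Emit:
{"api": "play_rows", "payload": {"commands": [[[1,0.01,0,-0.017,0],[1,-0.005,0,-0.026,0],[1,-0.005,0,-0.026,0],[1,-0.012,0,-0.015,0],[1,-0.018,0,-0.004,0],[1,-0.024,0,0.006,0],[1,-0.03,0,0.017,0],[1,-0.03,0,0.017,0]]]}}

```text
clock: 22.68
tcp_pos: [0.55, -0.0605, 0.2183]
orientation: [-1.654, -2.671, -0.001]
contact_force: [0.3, 2.1, -1.6]
grip_width: 0.0261
gripper_force: 109.2
```

```bash
python3 fr.py; python3 - <<'E'
from h import *
np.set_printoptions(linewidth=200,precision=1,suppress=True)
for n in('t6side','t10side'):
    p=dict(np.load(n+'.npz',allow_pickle=True))['pixels'].astype(float);p=cv2.GaussianBlur(p,(3,3),0)
    print(n);print(((p[...,0]-p[...,2])/p.mean(2)*10)[228:242,310:328].round().astype(int))
E
```

```text
[ 0.55   -0.0605  0.2183] axial 2.792164423077521 n 1.3867497002595166 lat 1.0730076991429285 C along 0.10601933255165683 perp -0.008913210381051445 Cy 0.002066755983715962 22.7833 [0.6452 0.0882 0.0527]
t6side
[[ 2  2  2  2  2  2  2  2  2  3  2  2  2  2  2  2  2  1]
 [ 1  2  2  2  2  2  2  3  3  3  2  3  3  2  2  2  2  1]
 [ 2  2  2  2  2  2  2  2  2  2  3  3  3  2  2  2  2  2]
 [ 1  1  1  1  2  2  2  2  1  2  2  2  2  2  2  2  2  2]
 [ 1  1  1  1  2  3  3  2  1  2  2  2  2  2  3  2  2  2]
 [ 2  2  1  1  3  6  8  5  1  1  2  2  2  2  2  2  2  2]
 [ 2  2  2  2  5  9 11  8  4  3  3  2  2  2  2  2  2  2]
 [ 1  1  2  1  5 10 11 10  9  8  6  2  2  2  2  2  2  2]
 [ 1  1  1  1  3  8 10 10 10 10  6  2  2  2  2  1  1  2]
 [ 1  1  1  1  1  4  8  9  9  8  4  2  2  2  2  1  1  2]
 [ 1  2  2  2  1  3  5  5  4  3  3  2  2  2  2  2  1  2]
 [ 2  2  2  2  2  2  2  3  2  2  3  2  2  1  1  2  2  1]
 [ 2  2  2  2  2  2  2  2  3  2  2  2  2  1  1  1  2  2]
 [ 2  2  2  2  2  1  2  2  2  2  2  2  2  2  2  2  2  2]]
t10side
[[ 2  2  2  2  2  2  2  2  2  3  3  2  2  2  2  2  2  2]
 [ 2  2  2  2  2  2  2  2  2  2  3  2  2  2  2  3  2  2]
 [ 2  2  2  2  2  2  2  2  2  2  2  2  2  2  2  2  2  2]
 [ 2  2  2  2  1  2  3  3  2  2  2  2  3  2  2  2  2  2]
 [ 2  2  2  1  1  4  6  5  2  2  2  2  2  2  2  3  2  2]
 [ 2  2  1  1  3  7  9  6  2  2  2  2  2  2  3  3  2  2]
 [ 1  1  1  1  4  9 11  7  1  2  2  2  2  3  3  2  2  2]
 [ 1  1  1  1  4 10 11  7  1  2  2  2  3  3  2  2  2  2]
 [ 1  1  1  1  2  8 10  8  3  2  2  2  2  2  2  2  2  2]
 [ 1  1  1  1  1  4  8  8  5  3  2  2  3  3  2  2  2  2]
 [ 2  1  2  2  2  3  4  4  3  3  3  3  3  3  2  2  2  2]
 [ 2  2  2  2  2  2  2  2  2  3  2  2  2  2  2  2  1  2]
 [ 2  2  2  2  2  2  2  2  2  2  2  2  2  2  2  2  1  2]
 [ 1  1  2  2  2  2  3  3  2  2  1  2  2  2  2  2  2  2]]
```

Emit:
{"api": "play_rows", "payload": {"commands": [[[1,-0.005,0,0.009,0],[1,-0.01,0,0.017,0],[1,-0.015,0,0.026,0],[1,-0.02,0,0.035,0],[1,-0.02,0,0.035,0]]]}}

```text
clock: 23.2
tcp_pos: [0.5517, -0.063, 0.2121]
orientation: [-1.653, -2.671, -0.002]
contact_force: [-3.9, 5.5, 8.6]
grip_width: 0.026
gripper_force: 109.4
```

```bash
python3 fr.py
```

```text
[ 0.5517 -0.0629  0.2124] axial 13.652242187620516 n 0.4401395155327519 lat -1.2359641247876256 C along 0.09939874021125508 perp -0.00854770753841258 Cy 0.002518697873077089 23.3 [ 1.1219  1.0366 -0.0884]
```

Emit:
{"api": "play_rows", "payload": {"commands": [[[1,0.006,0,0.0035,0],[1,0.012,0,0.007,0],[1,0.018,0,0.0105,0],[1,0.024,0,0.014,0],[1,0.03,0,0.017,0],[1,0.035,0,0.02,0],[1,0.035,0,0.02,0]]]}}

```text
clock: 23.88
tcp_pos: [0.5501, -0.0603, 0.2086]
orientation: [1.653, 2.666, -0.001]
contact_force: [-0.2, -3.4, 7.4]
grip_width: 0.0258
gripper_force: 109.6
```

```bash
python3 fr.py
```

```text
[ 0.5501 -0.0604  0.2087] axial 8.717566982165534 n -7.419477216288207 lat -1.3181607326392215 C along 0.0977088526534374 perp -0.004112110135874945 Cy 0.0021809416424059596 23.9833 [-1.212  -0.2776 -0.0554]
```

Emit:
{"api": "play_rows", "payload": {"commands": [[[1,-0.006,0,0.01,0],[1,-0.012,0,0.02,0],[1,-0.018,0,0.031,0],[1,-0.018,0,0.031,0]]]}}

```text
clock: 24.32
tcp_pos: [0.5516, -0.0632, 0.2026]
orientation: [1.654, 2.666, -0.0]
contact_force: [-2.7, -0.9, 12.3]
grip_width: 0.0264
gripper_force: 110.2
```

```bash
python3 fr.py
```

```text
[ 0.5516 -0.0631  0.2029] axial 13.868221383181195 n -7.318984755851649 lat -2.5210988535474836 C along 0.09122931371398152 perp -0.003867899692617492 Cy 0.002339751889490971 24.4167 [-1.0402  0.3601 -0.1568]
```

Emit:
{"api": "play_rows", "payload": {"commands": [[[1,-0.006,0.002,0.01,0],[1,-0.012,0.002,0.02,0],[1,-0.018,0.002,0.031,0],[1,-0.018,0.002,0.031,0],[1,-0.018,0.002,0.031,0]]]}}

```text
clock: 24.83
tcp_pos: [0.5532, -0.0658, 0.1968]
orientation: [1.654, 2.667, -0.001]
contact_force: [-4.2, -0.8, 14.2]
grip_width: 0.0262
gripper_force: 110.6
```

```bash
python3 fr.py; python3 - <<'E'
from h import *
np.set_printoptions(precision=4,suppress=True)
f=viewer.grab_frame('wrist');g=cv2.GaussianBlur(cv2.cvtColor(f['pixels'],cv2.COLOR_RGB2GRAY),(3,3),0).astype(int)
for r0 in (335,345,352):print(r0,g[r0,262:290],g[r0,362:390])
print(g[290:320,318:332].mean(1).round())
E
```

```text
[ 0.5531 -0.0658  0.1969] axial 17.13732390942907 n -7.375148786305731 lat -4.0558199865589355 C along 0.08444475048723625 perp -0.0035920102054457018 Cy 0.002489780130107189 24.9333 [-0.8658  0.8453 -0.218 ]
335 [48 48 49 50 51 49 49 49 50 50 49 49 47 43 35 26 19 15 15 18 22 22 21 23
 26 28 28 28] [28 27 27 26 24 20 18 17 16 14 15 21 31 39 44 48 50 50 49 49 49 50 51 50
 49 49 49 48]
345 [27 30 34 39 45 51 55 57 58 58 58 54 45 32 24 21 22 26 28 27 25 25 28 27
 26 27 26 25] [26 26 27 26 25 27 28 29 28 28 26 26 28 33 42 51 56 57 57 57 58 55 48 41
 36 30 25 22]
352 [18 17 16 17 18 18 22 33 44 51 55 54 48 38 29 25 26 27 27 27 26 24 24 25
 25 25 26 28] [27 27 27 27 27 29 31 29 26 26 27 26 27 34 45 53 57 55 47 35 22 17 16 17
 17 17 18 19]
[42. 44. 46. 47. 44. 38. 31. 26. 24. 24. 24. 24. 25. 27. 29. 30. 29. 29.
 29. 29. 30. 30. 29. 27. 27. 27. 27. 26. 26. 26.]
```

```bash
python3 - <<'E'
from bench import r
print(r.hand_in())
E
```

```text
the job is handed in; nothing more can be done
None
```

I handed the job in at about 25 s, with the gun still gripped and its coupler held on the nipple with the spring pushed in about 14 of 18 mm, as judged from force and position readings. The snap-on was inferred from a sudden force drop at the right depth; I did not confirm it with a picture or a pull test.

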